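Set a flat bar up on packing for centre-punching

TASK

Set the brown flat bar up for centre-punching: put the beech block on the blue pad and the brown square tube on the green pad, each centred and lying lengthwise along its pad, then lay the flat bar across the tops of both, over the middle of each and overhanging equally, and weigh it down with the drilled steel block laid lengthwise along the bar, midway between the two supports. Lay the black centre punch (not the chisel, which is bigger) flat on the bench on the robot's side of the bar, parallel to it, centred on it and about 11 cm from it. Leave the cold chisel, the hexagonal bar and the bolt where they are.

Things in the scene. Friction and masses are not known exactly. Their poses are not given: they have to be found in the camera images.
- pad_blue: Blue plastic levelling pad screwed to the bench (fixed), 150 mm along its x, 66 mm along its y, 3 mm thick; origin at the centre of its underside, z up. Its x axis points away from the robot within 0.25 rad. The green pad lies beside it (on either side, which one varies), parallel, its centre 106 to 116 mm off along y and within 4 mm along x.
- pad_green: Green plastic levelling pad screwed to the bench (fixed), 150 mm along its x, 66 mm along its y, 5 mm thick; origin at the centre of its underside; axes parallel to those of the blue pad. The pads' thicknesses bring the tops of beech block and tube to the same height, 35 mm.
- wood_block: Orange-brown beech packing block, 48 x 105 x 32 mm (x, y, z); origin at the centre of its underside, y lengthwise, z up; about 0.14 kg. Loose.
- tube_offcut: Dark brown square steel tube offcut, 30 x 130 x 30 mm (x, y, z); the ends look open but it is handled as a solid; origin at the centre of its underside, y lengthwise, z up; about 0.24 kg. Loose.
- flat_bar: Brown flat steel bar, one end filed to a blunt point, 25 x 169 x 8 mm (x, y, z); origin at the centre of its underside, y lengthwise, z up; about 0.27 kg. Loose.
- work_block: Bright steel work block with three drilled holes in its top, 45 x 75 x 18 mm (x, y, z); origin at the centre of its underside, y lengthwise, z up; about 0.46 kg. Loose.
- centre_punch: Small centre punch, black octagonal shank with a bright tapered point, 10 x 113 x 10 mm (x, y, z); origin at the middle of its length on its underside, y lengthwise; about 0.09 kg; grasp it at or up to 20 mm from its middle. Loose. To be laid with its middle about 110 mm from the bar's centre line.
- cold_chisel: Bystander: cold chisel, black shank with a flat grey blade, 21 x 153 x 16 mm, longer and thicker than the punch; origin at the middle of its length on its underside, y lengthwise. Loose, not to be moved. It and the five things to move lie left and right of the pads, three a side, y axes within 0.25 rad of left-right; which is where varies.
- hex_bar: Bystander: brown hexagonal bar offcut, 24 x 100 x 21 mm, lying beyond the pads; origin at the centre of its underside, y lengthwise. Loose, not to be moved.
- bolt_m16: Bystander: bright hexagon-headed bolt, 28 x 62 x 25 mm, lying near the robot to its right; origin at its middle at the level of the bench. Loose, not to be moved.
Not all that is in view belongs to the job. Leave any purple look-alike of the tube_offcut alone.

How it is judged:
By the outcome, as a careful person would: the job done as asked, in the order asked, and still so for the second after the job is handed in, with the robot touching nothing.
It also fails if it takes over 128 s, if anything falls off the work surface, if the arm or the gripper's body presses on something with over 40 N, if the wrist force passes 120 N, or if a joint passes its speed limit or range.

ROBOT

A 6-joint arm with a two-finger parallel gripper is mounted at the origin on the work surface; the furniture and walls round the work are solid. World frame = base frame: x ahead of the robot, y to its left, z up, the work surface at z = 0. Lengths are in mm, angles in rad, forces in N, time in s.
With the tool pointing down it reaches from about 300 to 750 mm from the base axis. Payload 8.5 kg.
Tool frame: the origin (TCP) lies at the very end of the fingers, on their centre line; the grasp point (between the pads) lies 19 mm behind it (bot.tcp_to_grasp is the distance from the TCP to the grasp point, in mm); z points along the fingers, y is the direction in which the jaws open and shut (so a half turn about z gives the same grasp; the last joint's range is limited). The gripper opens to 88 mm and grips with 3 to 60 N. Pads are 18 mm wide; open, the fingers measure 123 mm over their backs; the gripper's body (75 mm by 187 mm) begins 45 mm behind the grasp point.
Start: joints at [1.03, 0.381, 1.297, -0, 1.464, -0.215], TCP at [176.028, 521.051, 208.048] pointing down, gripper open.
Joint ranges: [-3.11, 3.11], [-0.89, 2.33], [0.22, 2.48], [-1.42, 4.56], [0.17, 2.85], [-2.88, 2.88]. Speed limits (rad/s): [2.39, 2.39, 3.14, 3.14, 3.14, 3.14].

INTERFACE

Orientations are given as a unit quaternion [w, x, y, z].
In Python, from plant import sensors, read_camera, get_calibration, ticket, spotter, bot gives the robot as it stands.
- The arm moves only by the tool move_arm, never from a script. Its argument "targets" is a list of rows, each a list of 4 numbers: the shift along the tool's x, y, z in mm, then the turn about the tool's z in degrees. A call has 1 to 8 rows; each row is the pose to reach, as a shift and turn from the pose commanded when the call began, along the tool's axes at that moment; what a row does not reach only later rows make up. A row lasts 1/12 s, in which the tool goes at most 41.7 mm and 7.16 degrees, less where a joint would pass 70% of its speed; a pose out of reach is approached as far as the arm can. A call with a gripper value outside its range is refused whole. "grip" is the opening, from -1 (shut) to 1 (fully open), set as the call begins (left out, the last holds). The fingers move at their own pace and stop on an object; "force" is the grip in N (left out, the last holds). Time passes only in rows, so rows that repeat a pose let the fingers close. It gives the time, the measured TCP pose, the force and the opening at its end, in the units of the state.
- sensors.sense(): the state, without advancing time (a new reading comes with each control period).
- read_camera(name): name is "scene" or "top"; returns the picture (384x512x3 uint8, red, green, blue); there is no depth.
- get_calibration(name): a dict with "fx", "fy", "cx", "cy" (pixels), "dist" ([k1, k2, p1, p2, k3] as OpenCV has them; the pictures are not rectified), "R" (3x3) and "t" (3): a world point X has camera coordinates R X + t. Camera axes: x right, y down, z forward; pixel columns grow to the right and rows downward; lengths in mm; the calibration is good to about 2 mm. A picture is of the moment at which its call begins. get_calibration takes no time and is no camera call.
- ticket.close_job(): hands the job in, once; it reports no verdict.
Trained networks look in the newest picture that a camera, given by its name, has taken for a name from the list of things; names that differ only in an ending like _2 or _b are one class to them, and where a whole thing is asked for, a point or a joint stands for the part that bears it (a point fixed in the world has none). Each returns a list of dicts, best first, with "conf" (0 to 1); they miss things now and then, are a little off and sometimes report something else, mostly with a low value. They report only what shows in the picture. A call takes as long as a camera call. They do not tell look-alikes from the thing itself.
- spotter.regions_of(camera, label): "pixels" (384x512 bool, what is visible of it) and "bbox" ([left, top, width, height] in pixels, round what is visible of it).
- spotter.spot_point(camera, label): "xy" ([column, row] in pixels: a listed point, or the origin of a listed thing).
The state is a dict: "t": time; "q": joint angles; "qd": joint speeds; "tau": joint torques, N m; "tcp_pos": TCP position; "eef_rot": TCP orientation; "wrist_force": force on the tool from outside, world axes, zero at the start; "torque": the same for the moment, N m; "finger_gap": finger opening in mm.
Only numpy, scipy, OpenCV 4.12 (cv2) and the standard library are available. Lean on these libraries where they do the work, as an engineer would, in place of code of your own. Each camera call takes 0.05 s, during which the arm holds its last target. There are 200 camera calls.

## Working session

There is one attempt and no reset: what is moved stays moved. The work goes in short steps, Python scripts to look and compute and a tool call to move; the robot and the scene stay as the last step left them, time stands still between calls to the robot, and variables do not carry over. Pictures are saved under pics/ and viewed, about 12 in all and at most 16, crops included, and the job is handed in when it is done.

Besides the shell and the picture viewer there is one more tool, called after "Request:" in YAML: its name, and indented under it one key for each argument. move_arm: Moves the arm, as the interface text tells. Its arguments: {"type":"object","properties":{"targets":{"type":"array","items":{"type":"array","items":{"type":"number"}}},"grip":{"type":"number"},"force":{"type":"number"}},"required":["targets"]}

```bash
ls; mkdir -p pics; python3 - <<'E'
from plant import *
import cv2,numpy as np
for c in ("scene","top"):
    im=read_camera(c); cv2.imwrite(f"pics/{c}0.png",im[:,:,::-1])
    k=get_calibration(c); print(c,k)
print(sensors.sense())
E
```

```text
pics
scene {'fx': 412.36455499815816, 'fy': 412.36455499815816, 'cx': 263.13356706321304, 'cy': 189.5712967230991, 'dist': array([-0.07000187,  0.        ,  0.        ,  0.        ,  0.        ]), 'R': array([[ 0.86740685, -0.49755134,  0.00692982],
       [-0.35325798, -0.62554151, -0.69563396],
       [ 0.3504485 ,  0.60094965, -0.71836298]]), 't': array([-477.2686795 ,  199.02179179,  957.06629751])}
top {'fx': 424.2894900463262, 'fy': 424.2894900463262, 'cx': 254.09329107821426, 'cy': 195.40945591639465, 'dist': array([0.04554328, 0.        , 0.        , 0.        , 0.        ]), 'R': array([[-1.53854132e-02, -9.99881360e-01,  7.44364022e-04],
       [-9.86025705e-01,  1.50486993e-02, -1.65912163e-01],
       [ 1.65881277e-01, -3.28658925e-03, -9.86140254e-01]]), 't': array([   2.92392987,  525.95637307, 1168.16927479])}
{'t': 0.1, 'q': array([ 1.02969980e+00,  3.81090814e-01,  1.29817567e+00,  1.68385553e-05,
        1.46361815e+00, -2.15332299e-01]), 'qd': array([ 0.0011201 , -0.00177753, -0.00046394,  0.00142566,  0.00061528,
       -0.00066662]), 'tau': array([ 3.21592583e-03, -4.38650286e+01, -2.24911273e+01,  7.13952910e-02,
        3.42189695e-02, -1.08216502e-04]), 'tcp_pos': array([175.87245548, 520.8021611 , 207.52298658]), 'eef_rot': array([-2.46318279e-04,  1.62163704e-01,  9.86763657e-01, -5.97244404e-04]), 'wrist_force': array([-0.51339078,  0.23301006,  0.38827248]), 'torque': array([ 0.03506283, -0.03055892, -0.0009968 ]), 'finger_gap': 87.56476991747192}
```

View pics/top0.png

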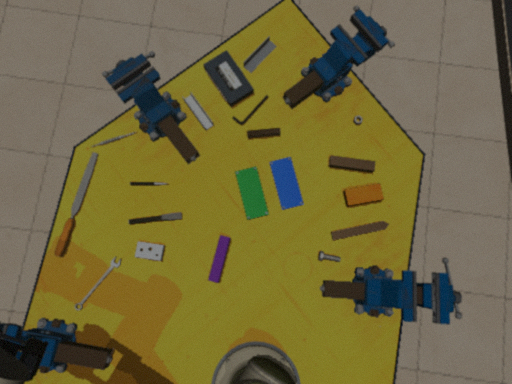

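View pics/scene0.png

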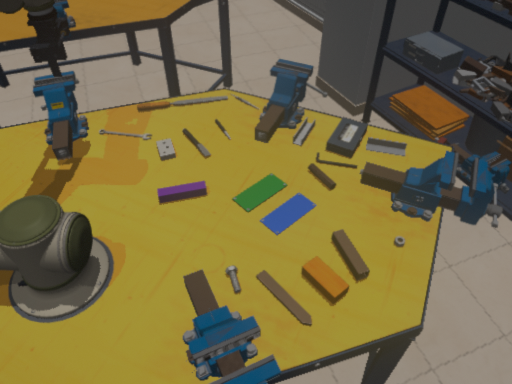

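```bash
cat > h.py <<'E'
from plant import *
import cv2,numpy as np
from scipy.spatial.transform import Rotation as Ro
H=dict(pad_blue=3,pad_green=5,wood_block=32,tube_offcut=30,flat_bar=8,work_block=18,centre_punch=10,cold_chisel=16,hex_bar=21,bolt_m16=25)
def ray(c,px,z):
    "pixels -> world xy on plane z"
    k=get_calibration(c); K=np.array([[k['fx'],0,k['cx']],[0,k['fy'],k['cy']],[0,0,1]])
    u=cv2.undistortPoints(np.array(px,float).reshape(-1,1,2),K,k['dist']).reshape(-1,2)
    d=np.c_[u,np.ones(len(u))]@k['R']; o=-k['R'].T@k['t']
    return (o+d*((z-o[2])/d[:,2])[:,None])[:,:2]
def proj(c,X):
    k=get_calibration(c); K=np.array([[k['fx'],0,k['cx']],[0,k['fy'],k['cy']],[0,0,1]])
    return cv2.projectPoints(np.array(X,float).reshape(-1,3),cv2.Rodrigues(k['R'])[0],k['t'],K,k['dist'])[0].reshape(-1,2)
def rect(mask,z,c='top'):
    "min-area rectangle of the mask on plane z: centre, (short,long), angle of the long axis from world y"
    cs=max(cv2.findContours(mask.astype(np.uint8),cv2.RETR_EXTERNAL,cv2.CHAIN_APPROX_NONE)[0],key=cv2.contourArea)
    p=ray(c,cs.reshape(-1,2),z).astype(np.float32)
    (cx,cy),_,_=r=cv2.minAreaRect(p); b=cv2.boxPoints(r)
    e=[b[1]-b[0],b[2]-b[1]]; e.sort(key=np.linalg.norm); L=e[1]
    a=np.arctan2(-L[0],L[1]); a=(a+np.pi/2)%np.pi-np.pi/2
    return (cx,cy),np.linalg.norm(e[0]),np.linalg.norm(L),a
E
python3 - <<'E'
from h import *
for n in H:
    for d in spotter.regions_of('top',n)[:2]:
        c,s,l,a=rect(d['pixels'],H[n])
        print(n,round(d['conf'],2),d['bbox'],np.round(c,1),round(s),round(l),'ang %.3f'%a)
E
```

```text
pad_blue 0.59 [269.1, 159.3, 32.1, 49.3] [ 568.8 -100.7] 69 152 ang -1.338
pad_green 0.71 [235.5, 165.7, 36.3, 51.2] [542.3   1.3] 69 153 ang -1.361
pad_green 0.18 [330.7, 219.3, 59.1, 19.4] [ 426.  -307.7] 29 163 ang 0.183
wood_block 0.98 [342.0, 183.0, 42.1, 23.3] [ 525.7 -317.2] 52 113 ang 0.177
tube_offcut 0.9 [328.0, 159.9, 46.4, 14.7] [ 617.  -293.5] 41 132 ang -0.163
tube_offcut 0.64 [208.5, 234.7, 21.2, 51.2] [350.4  96.7] 33 129 ang 1.312
flat_bar 0.91 [330.2, 221.3, 58.1, 18.3] [ 426.3 -306.5] 25 162 ang 0.184
work_block 0.79 [133.7, 241.4, 31.4, 14.8] [376.  296.3] 44 78 ang -0.165
cold_chisel 0.54 [128.0, 213.5, 52.4, 8.9] [467.7 282.7] 21 148 ang 0.118
hex_bar 0.5 [244.8, 128.4, 36.5, 11.3] [719.2 -37.8] 23 97 ang 0.078
```

The top view shows the green pad at (252,192) and the blue pad at (286,183). The tube (352,164), beech block (363,195) and bar (359,230) are on the right. The punch (150,184), chisel (155,218) and drilled block (150,251) are on the left. The purple decoy is at (219,259), and no obstacle stands between them. Next I'll refine the poses by fitting box silhouettes in both cameras.

```bash
cat >> h.py <<'E'
from scipy.optimize import minimize
D=dict(pad_blue=(150,66,3),pad_green=(150,66,5),wood_block=(48,105,32),tube_offcut=(30,130,30),flat_bar=(25,169,8),work_block=(45,75,18),centre_punch=(10,113,10))
S=4
def hullmask(c,p,d,z0):
    x,y,a=p; b=np.array([[i,j,k] for i in(-.5,.5) for j in(-.5,.5) for k in(0,1)])*d
    X=np.c_[b[:,:2]@np.array([[np.cos(a),np.sin(a)],[-np.sin(a),np.cos(a)]])+[x,y],b[:,2]+z0]
    m=np.zeros((384*S,512*S),np.uint8)
    cv2.fillConvexPoly(m,cv2.convexHull(np.round(((proj(c,X)+.5)*S-.5)*16).astype(np.int32)),1,shift=4)
    return m
def fit(c,n,mask,p0,z0=0):
    M=cv2.resize(mask.astype(np.float32),None,fx=S,fy=S,interpolation=cv2.INTER_LINEAR)>.5
    def cost(p):
        m=hullmask(c,(p[0],p[1],p[2]/100),D[n],z0)>0; return (m^M).sum()/M.sum()
    p0=np.array([p0[0],p0[1],p0[2]*100])
    r=minimize(cost,p0,method='Nelder-Mead',options=dict(initial_simplex=p0+np.array([[0,0,0],[8,0,0],[0,8,0],[0,0,8]]),xatol=.05,fatol=1e-4))
    return np.array([r.x[0],r.x[1],r.x[2]/100]),r.fun
E
python3 - <<'E'
from h import *
read_camera('top');read_camera('scene')
P0=dict(pad_blue=(565,-102,.22),pad_green=(543,2,.22),wood_block=(526,-317,.18),tube_offcut=(617,-293,-.163),flat_bar=(426,-307,.184),work_block=(376,296,-.165),centre_punch=(555,285,0))
for c in('top','scene'):
  for n in D:
    ds=spotter.regions_of(c,n); 
    if not ds: print(c,n,'none')
    for d in ds[:2]:
        p,f=fit(c,n,d['pixels'],P0[n])
        if f<.9: print(c,n,round(d['conf'],2),d['bbox'],np.round(p,3),round(f,2))
# colour pads
  h=cv2.cvtColor(read_camera(c),cv2.COLOR_RGB2HSV)
  for n,lo,hi in(('pad_blue',105,125),('pad_green',50,75)):
    m=((h[...,0]>=lo)&(h[...,0]<=hi)&(h[...,1]>120)).astype(np.uint8)
    k,l,st,ce=cv2.connectedComponentsWithStats(m); q=proj(c,[*P0[n][:2],3])[0].astype(int)
    i=l[q[1],q[0]]; p,f=fit(c,n,l==i,P0[n]); print(c,'col',n,i,st[i],np.round(p,3),round(f,2))
E
```

```text
top pad_blue 0.76 [271.0, 160.5, 34.2, 47.2] [ 5.70581e+02 -1.01906e+02  2.56000e-01] 0.06
top pad_green 0.92 [237.3, 165.1, 33.3, 53.8] [5.41413e+02 1.37400e+00 2.32000e-01] 0.04
top wood_block 0.82 [344.1, 183.4, 41.0, 22.7] [ 5.26979e+02 -3.21615e+02  1.68000e-01] 0.05
top tube_offcut 0.83 [330.3, 154.3, 45.9, 20.6] [ 6.21367e+02 -2.93509e+02 -1.63000e-01] 0.08
top flat_bar 0.64 [329.0, 218.4, 61.8, 20.4] [ 4.26962e+02 -3.09063e+02  1.94000e-01] 0.12
top work_block 0.67 [133.1, 245.4, 31.8, 12.5] [ 3.75671e+02  2.97915e+02 -1.76000e-01] 0.05
top centre_punch 0.62 [129.6, 179.1, 36.9, 9.9] [ 5.72967e+02  3.07538e+02 -1.60000e-02] 0.33
top col pad_blue 253 [ 271  158   31   51 1000] [ 5.70157e+02 -1.00870e+02  2.41000e-01] 0.13
top col pad_green 1 [ 236  168   32   51 1014] [5.41877e+02 2.27500e+00 2.25000e-01] 0.12
scene pad_blue 0.65 [261.3, 195.9, 55.4, 37.9] [ 5.69997e+02 -1.01854e+02  2.31000e-01] 0.06
scene pad_blue 0.44 [230.2, 175.5, 54.6, 35.9] [5.41474e+02 2.41200e+00 2.23000e-01] 0.05
scene pad_green 0.76 [231.3, 171.7, 54.5, 40.1] [5.39771e+02 9.85000e-01 2.31000e-01] 0.05
scene wood_block 0.6 [302.0, 253.5, 48.6, 50.0] [ 5.25380e+02 -3.23214e+02  1.86000e-01] 0.06
scene tube_offcut 0.8 [329.4, 227.3, 41.3, 52.4] [ 6.19084e+02 -2.93085e+02 -1.56000e-01] 0.13
scene flat_bar none
scene work_block 0.6 [157.7, 136.4, 18.3, 22.9] [ 3.75525e+02  2.96837e+02 -1.70000e-01] 0.12
scene centre_punch 0.41 [216.6, 120.9, 11.8, 13.7] [ 5.74353e+02  3.16407e+02 -7.00000e-02] 0.54
scene col pad_blue 4 [263 195  51  39 951] [ 5.69976e+02 -1.01139e+02  2.44000e-01] 0.17
scene col pad_green 1 [235 175  50  35 829] [5.42988e+02 2.83800e+00 2.84000e-01] 0.21
```

```bash
cat >> h.py <<'E'
def go(x,y,z,h,g=None):
    s=sensors.sense(); R=Ro.from_quat(s['eef_rot'],scalar_first=True).as_matrix()
    if g: R=g[1]; 
    p=s['tcp_pos'] if not g else g[0]
    h0=np.arctan2(R[1,1],R[0,1]); t=(np.degrees(h0-h)+180)%360-180
    print('t %.2f'%s['t'],'pos',np.round(s['tcp_pos'],1),'head %.3f'%h0,'gap %.1f'%s['finger_gap'],'F',np.round(s['wrist_force'],1),'q6 %.2f'%s['q'][5],'tilt %.4f'%np.hypot(*R[:2,2]))
    print('   move',np.round(R.T@(np.array([x,y,z])-p),1),'turn %.1f'%t)
E
python3 -c "
from h import *
go(526.2,-322.4,120,.177)"
```

```text
t 1.50 pos [176.1 521.1 208. ] head 1.245 gap 88.3 F [ 0.7 -0.3  0.7] q6 -0.22 tilt 0.0000
   move [-601.7 -687.    88. ] turn 61.2
```

Request:
move_arm:
  targets:
    - [-601, -686, 0, 61]
    - [-601, -686, 0, 61]
    - [-601, -686, 0, 61]
    - [-601, -686, 0, 61]
    - [-601, -686, 0, 61]
    - [-601, -686, 0, 61]
    - [-601, -686, 0, 61]
    - [-601, -686, 0, 61]
  grip: 1
  force: 30

```text
t: 2.17
tcp_pos: [304.0, 211.5, 208.3]
eef_rot: [0.0, 0.618, 0.786, 0.0]
wrist_force: [1.4, 0.5, -0.5]
finger_gap: 88.2
```

```bash
python3 -c "
from h import *
go(526.2,-322.4,120,.177)"
```

```text
t 2.17 pos [304.  211.5 208.3] head 0.239 gap 88.2 F [ 1.4  0.5 -0.5] q6 0.05 tilt 0.0009
   move [-571.3   89.1   88.3] turn 3.6
```

Request:
move_arm:
  targets:
    - [-571, 89, 40, 3.6]
    - [-571, 89, 40, 3.6]
    - [-571, 89, 40, 3.6]
    - [-571, 89, 40, 3.6]
    - [-571, 89, 40, 3.6]
    - [-571, 89, 40, 3.6]
    - [-571, 89, 40, 3.6]
    - [-571, 89, 40, 3.6]

```text
t: 2.83
tcp_pos: [433.6, -95.5, 185.0]
eef_rot: [0.0, 0.64, 0.768, 0.0]
wrist_force: [0.8, 1.0, 1.1]
finger_gap: 88.1
```

```bash
python3 -c "
from h import *
go(526.2,-322.4,80,.177)"
```

```text
t 2.83 pos [433.6 -95.5 185. ] head 0.181 gap 88.1 F [0.8 1.  1.1] q6 -0.67 tilt 0.0005
   move [-239.9   50.1  105.1] turn 0.3
```

Request:
move_arm:
  targets:
    - [-240, 50, 105, 0.3]
    - [-240, 50, 105, 0.3]
    - [-240, 50, 105, 0.3]
    - [-240, 50, 105, 0.3]
    - [-240, 50, 105, 0.3]
    - [-240, 50, 105, 0.3]
    - [-240, 50, 105, 0.3]
    - [-240, 50, 105, 0.3]

```text
t: 3.5
tcp_pos: [525.9, -322.8, 77.4]
eef_rot: [-0.001, 0.643, 0.766, -0.0]
wrist_force: [-1.0, 0.4, -0.6]
finger_gap: 88.6
```

```bash
python3 -c "
from h import *
go(526.2,-322.4,8,.177)
cv2.imwrite('pics/top1.png',cv2.resize(read_camera('top')[120:320,200:460,::-1],None,fx=3,fy=3))"
```

```text
t 3.50 pos [ 525.9 -322.8   77.4] head 0.174 gap 88.6 F [-1.   0.4 -0.6] q6 -0.92 tilt 0.0022
   move [ 0.3  0.5 69.4] turn -0.2
```

View pics/top1.png

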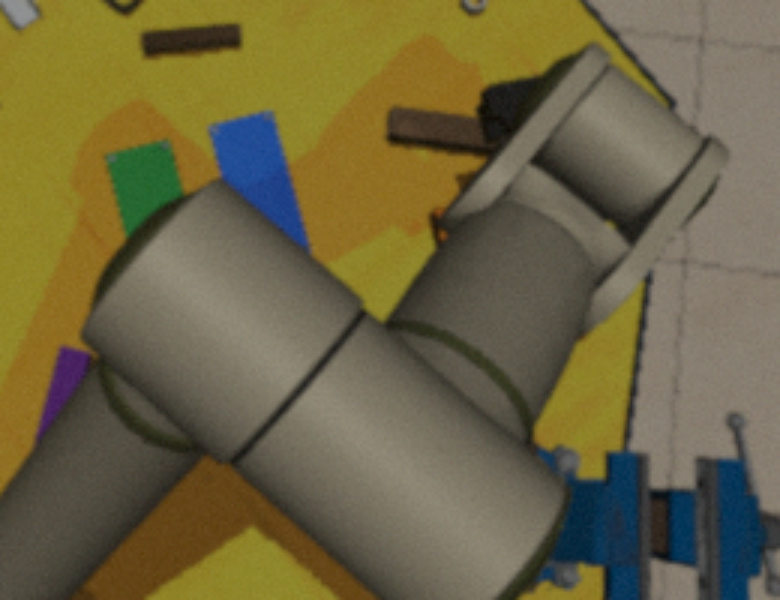

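The arm hides the block in the top view, and the tool is above the measured position. I'll descend, grip and lift.

Request:
move_arm:
  targets:
    - [0, 0, 40, 0]
    - [0, 0, 69, 0]
    - [0, 0, 69, 0]
    - [0, 0, 69, 0]
    - [0, 0, 69, 0]

```text
t: 3.97
tcp_pos: [526.7, -320.1, 13.4]
eef_rot: [0.001, 0.642, 0.767, -0.0]
wrist_force: [1.0, 0.3, 0.3]
finger_gap: 88.0
```

Request:
move_arm:
  targets:
    - [0, 0, 0, 0]
    - [0, 0, 0, 0]
    - [0, 0, 0, 0]
    - [0, 0, 0, 0]
    - [0, 0, 0, 0]
    - [0, 0, 0, 0]
    - [0, 0, 0, 0]
    - [0, 0, 0, 0]
  grip: -1
  force: 30

```text
t: 4.63
tcp_pos: [525.9, -320.1, 11.0]
eef_rot: [-0.0, 0.642, 0.767, -0.0]
wrist_force: [-0.6, 0.2, -0.2]
finger_gap: 36.5
```

```bash
python3 -c "
from h import *
go(526.2,-322.4,60,.177)"
```

```text
t 4.63 pos [ 525.9 -320.1   11. ] head 0.177 gap 36.5 F [-0.6  0.2 -0.2] q6 -0.92 tilt 0.0001
   move [ -2.3  -0.1 -49. ] turn -0.0
```

```bash
python3 -c "
from h import *
cv2.imwrite('pics/sc1.png',cv2.resize(read_camera('scene')[150:350,200:460,::-1],None,fx=3,fy=3))
go(526.2,-322.4,60,.177)"
```

```text
t 4.68 pos [ 525.9 -320.1   11. ] head 0.177 gap 33.1 F [ 0.2  0.8 -0.1] q6 -0.92 tilt 0.0001
   move [ -2.3  -0.1 -49. ] turn -0.0
```

View pics/sc1.png

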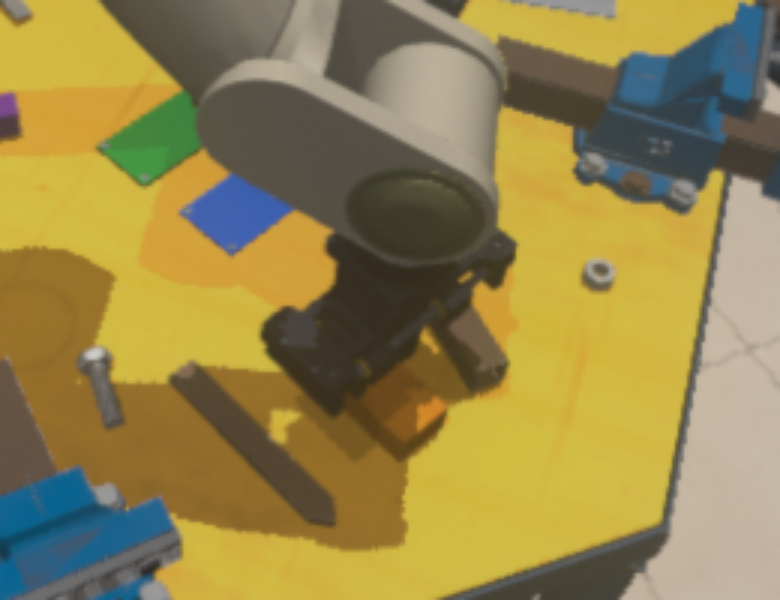

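The block is still in place under the gripper. The gap is still shrinking, so I'll let it finish closing.

Request:
move_arm:
  targets:
    - [0, 0, 0, 0]
    - [0, 0, 0, 0]
    - [0, 0, 0, 0]
    - [0, 0, 0, 0]

```text
t: 5.02
tcp_pos: [525.9, -320.1, 11.0]
eef_rot: [-0.0, 0.642, 0.767, 0.0]
wrist_force: [0.2, -0.5, -0.6]
finger_gap: 6.1
```

```bash
python3 -c "
from h import *
s=sensors.sense();print(s['finger_gap'],s['wrist_force'],s['t'])
from plant import bot
print([a for a in dir(bot) if a[0]!='_'], bot.tcp_to_grasp)
im=read_camera('scene')
for d in spotter.regions_of('scene','wood_block')[:2]: print(d['conf'],d['bbox'],d['pixels'].sum())
cv2.imwrite('pics/sc2.png',cv2.resize(im[200:320,260:400,::-1],None,fx=5,fy=5))"
```

```text
6.12977448661745 [ 0.20555989 -0.45824783 -0.56909985] 5.0167
['IKError', 'tcp_to_grasp'] 18.700000000000003
0.86 [310.2, 259.7, 39.0, 43.5] 683
```

View pics/sc2.png

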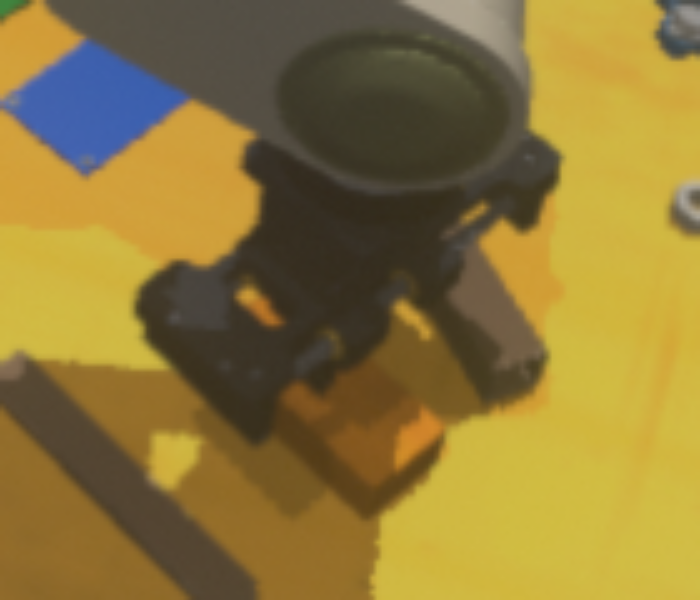

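```bash
python3 -c "
from h import *
for z in (11,30,50,75): print(z,(proj('scene',[525.9,-320.1,z])[0]-[260,200])*5)
s=sensors.sense(); print(s['q'],s['tcp_pos'])
d=spotter.regions_of('scene','wood_block')[0]
b=d['pixels']; ys,xs=np.where(b); print((xs.min()-260)*5,(xs.max()-260)*5,(ys.min()-200)*5,(ys.max()-200)*5)
m=hullmask('scene',(526.2,-322.4,.177),D['wood_block'],0); ys,xs=np.where(m); print((xs.min()/4-260)*5,(xs.max()/4-260)*5,(ys.min()/4-200)*5,(ys.max()/4-200)*5)
"
```

```text
11 [317.06751302 396.60455236]
30 [321.88096969 374.08903329]
50 [327.09996476 349.63868214]
75 [333.85373804 317.9395108 ]
[-7.38784797e-01  6.87448918e-01  1.36362870e+00 -2.30029125e-05
  1.09059058e+00 -9.15736981e-01] [ 525.89180165 -320.08663772   11.00631343]
250 440 300 510
203.75 450.0 275.0 523.75
```

```bash
python3 -c "
from h import *
im=read_camera('scene'); o=np.array([270,205]);k=8
c=cv2.resize(im[205:305,270:370,::-1],None,fx=k,fy=k,interpolation=cv2.INTER_CUBIC)[:,:600+200].copy()
c=cv2.convertScaleAbs(c,alpha=1.7)
h=.177; jy=np.array([np.cos(h),np.sin(h),0]); jx=np.array([-np.sin(h),np.cos(h),0])
t=np.array([525.9,-320.1,11])
def L(ps,col):
    q=((proj('scene',ps)-o+.5)*k).astype(int); cv2.polylines(c,[q],True,col,1)
for sx in(-1,1): L([t+jy*93.5*a+jx*37.5*b+[0,0,64] for a,b in((1,1),(1,-1),(-1,-1),(-1,1))],(255,0,255))
L([t+jy*20*a+jx*9*b for a,b in((1,1),(1,-1),(-1,-1),(-1,1))],(0,255,0))
m=hullmask('scene',(526.2,-322.4,.177),D['wood_block'],0)
print(sensors.sense()['finger_gap'])
cv2.imwrite('pics/sc3.png',c[:600])"
```

```text
0.08254670240743389
```

View pics/sc3.png

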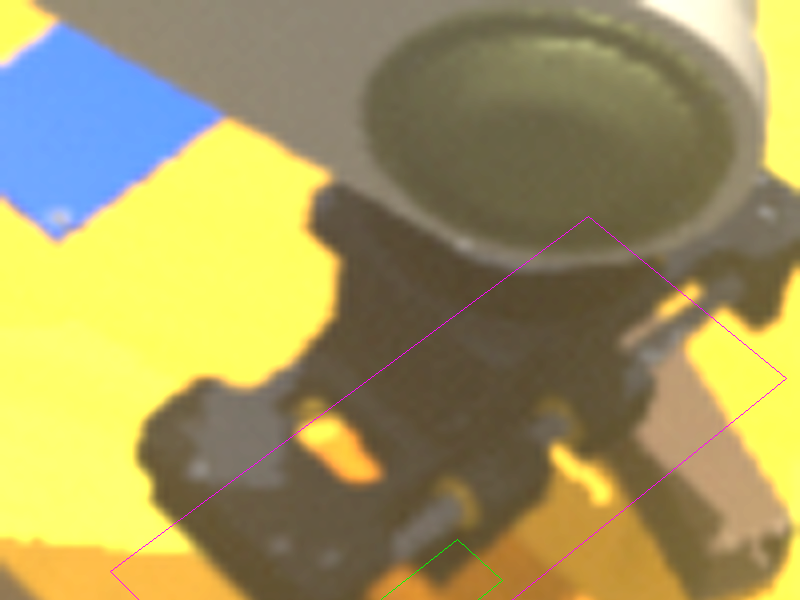

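```bash
python3 -c "
from h import *
im=read_camera('top')
a=cv2.resize(im[140:240,320:420,::-1],None,fx=5,fy=5,interpolation=cv2.INTER_CUBIC); a=cv2.convertScaleAbs(a,alpha=1.5)
cv2.imwrite('pics/top2.png',a)
print(proj('top',[[525.9,-320.1,11],[525.9,-320.1,60],[176,521,208],[176,521,150]]), proj('scene',[[176,521,208],[176,521,270]]))
for d in spotter.regions_of('top','wood_block')[:2]: print(d['conf'],d['bbox'],d['pixels'].sum())
"
```

```text
[[361.67018051 195.67022491]
 [366.05181316 192.79077083]
 [ 27.20840656 337.3833375 ]
 [ 39.91225011 333.38165435]] [[64.609939   75.80282847]
 [57.71510325 56.54098018]]
```

View pics/top2.png

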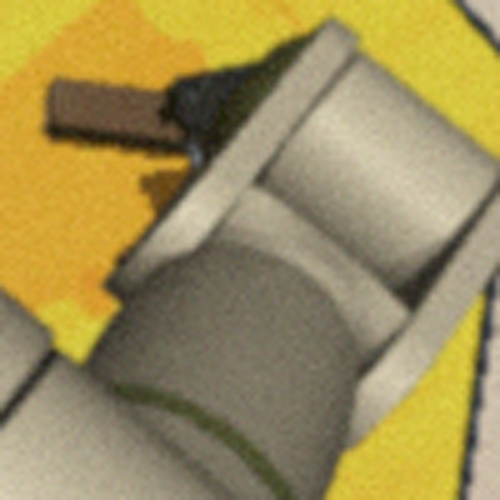

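```bash
python3 -c "
from h import *
a=cv2.imread('pics/scene0.png')[0:100,0:120]
a=cv2.convertScaleAbs(cv2.resize(a,None,fx=6,fy=6,interpolation=cv2.INTER_CUBIC),alpha=2)
for z in(208,227,272):
  q=((proj('scene',[176,521,z])[0]+.5)*6).astype(int); cv2.circle(a,tuple(q),4,(255,0,255),-1)
cv2.imwrite('pics/s0c.png',a)"
```

```text
(no output)
```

View pics/s0c.png

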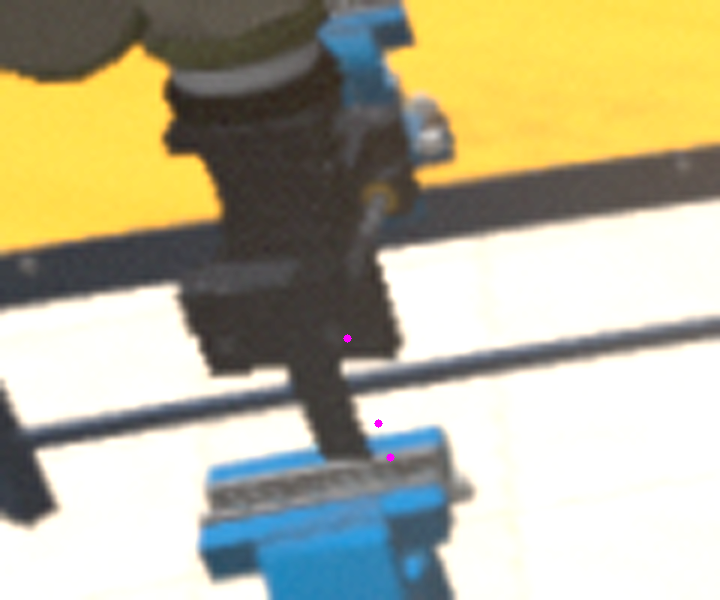

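The tool drawn from the reported pose doesn't coincide with the gripper in the picture, and the fingers closed on nothing. I'll lift and look at the fingertips over clear bench, where the scene camera can see them.

Request:
move_arm:
  targets:
    - [0, 0, -40, 0]
    - [0, 0, -80, 0]
    - [0, 0, -90, 0]
    - [0, 0, -90, 0]
  grip: 0

```text
t: 5.65
tcp_pos: [527.2, -321.1, 104.5]
eef_rot: [0.003, 0.642, 0.767, -0.0]
wrist_force: [-0.0, -0.4, 0.4]
finger_gap: 25.2
```

Request:
move_arm:
  targets:
    - [266, -9, 0, 42]
    - [266, -9, 0, 42]
    - [266, -9, 0, 42]
    - [266, -9, 0, 42]
    - [266, -9, 0, 42]
    - [266, -9, 0, 42]
    - [266, -9, 0, 42]
    - [266, -9, 0, 42]

```text
t: 6.32
tcp_pos: [468.2, -56.3, 99.8]
eef_rot: [-0.002, 0.873, 0.487, -0.001]
wrist_force: [-0.0, 0.5, -0.5]
finger_gap: 44.4
```

Request:
move_arm:
  targets:
    - [0, 0, 30, 0]
    - [0, 0, 40, 0]
    - [0, 0, 40, 0]
    - [0, 0, 40, 0]

```text
t: 6.65
tcp_pos: [470.1, -60.5, 60.2]
eef_rot: [-0.001, 0.874, 0.486, -0.001]
wrist_force: [-0.2, 0.3, 0.7]
finger_gap: 44.1
```

```bash
python3 -c "
from h import *
go(526.2,-322.4,60,.177); s=sensors.sense(); t=s['tcp_pos']; R=Ro.from_quat(s['eef_rot'],scalar_first=True).as_matrix()
q0=proj('scene',t)[0].astype(int)-[50,60]; im=read_camera('scene')
k=6; a=cv2.convertScaleAbs(cv2.resize(im[q0[1]:q0[1]+100,q0[0]:q0[0]+130,::-1],None,fx=k,fy=k,interpolation=cv2.INTER_CUBIC),alpha=1.7)
g=s['finger_gap']/2
for v,c in(([0,0,0],(255,0,255)),([0,g,0],(0,0,255)),([0,-g,0],(255,0,0)),([0,0,-64],(0,255,0))):
  q=((proj('scene',t+R@np.array(v))[0]-q0+.5)*k).astype(int); cv2.circle(a,tuple(int(i) for i in q),4,c,-1); print(v,q)
cv2.imwrite('pics/s1c.png',a)"
```

```text
t 6.65 pos [470.1 -60.5  60.2] head -0.556 gap 44.1 F [-0.2  0.3  0.7] q6 0.18 tilt 0.0020
   move [-192.7  186.    -0. ] turn -42.0
[0, 0, 0] [307 363]
[0, 22.04568836102404, 0] [359 364]
[0, -22.04568836102404, 0] [255 361]
[0, 0, -64] [304 255]
```

View pics/s1c.png

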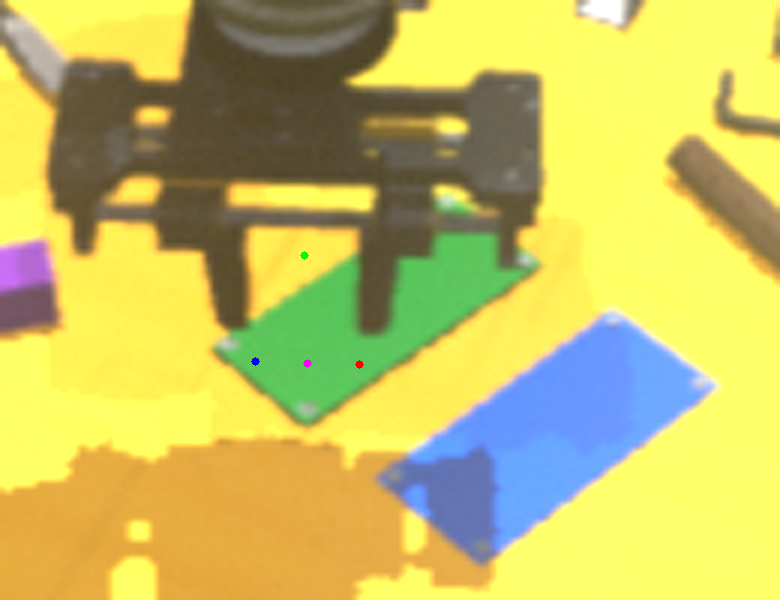

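The fingertips appear at about (304,330) in the crop, and the reported TCP projects to (307,363). That means the reported tool pose is off by about 20–30 mm. A gentle touch on clear bench will separate the height error from the horizontal one.

Request:
move_arm:
  targets:
    - [-21, -34, 0, 0]
    - [-21, -34, 30, 0]
    - [-21, -34, 46, 0]
    - [-21, -34, 46, 0]
    - [-21, -34, 48, 0]
    - [-21, -34, 50, 0]
    - [-21, -34, 52, 0]
    - [-21, -34, 54, 0]

```text
t: 7.37
tcp_pos: [430.9, -59.9, 7.5]
eef_rot: [0.001, 0.874, 0.486, 0.0]
wrist_force: [-0.1, -0.0, -0.2]
finger_gap: 44.0
```

Request:
move_arm:
  targets:
    - [0, 0, 1, 0]
    - [0, 0, 2, 0]
    - [0, 0, 3, 0]
    - [0, 0, 4, 0]

```text
t: 7.7
tcp_pos: [430.3, -59.7, 3.0]
eef_rot: [0.0, 0.874, 0.486, 0.0]
wrist_force: [-0.4, 0.7, 0.2]
finger_gap: 44.0
```

```bash
python3 -c "
from h import *
go(430,-60,10,-.556);print(sensors.sense()['tau'])"
```

```text
t 7.70 pos [430.3 -59.7   3. ] head -0.556 gap 44.0 F [-0.4  0.7  0.2] q6 0.14 tilt 0.0002
   move [-0.4 -0.1 -7. ] turn -0.0
[ 3.01033062e-03 -3.79641330e+01 -1.14338914e+01  5.44725358e-02
  5.24243584e-02 -2.12982836e-04]
```

Request:
move_arm:
  targets:
    - [0, 0, 2, 0]
    - [0, 0, 4, 0]
    - [0, 0, 6, 0]
    - [0, 0, 8, 0]

```text
t: 8.03
tcp_pos: [430.2, -59.7, -5.2]
eef_rot: [-0.0, 0.874, 0.486, -0.0]
wrist_force: [0.5, -0.4, -0.4]
finger_gap: 44.2
```

```bash
python3 -c "
from h import *
go(430,-60,10,-.556)
s=sensors.sense(); t=s['tcp_pos']; R=Ro.from_quat(s['eef_rot'],scalar_first=True).as_matrix()
q0=proj('scene',t)[0].astype(int)-[50,60]; im=read_camera('scene')
k=6; a=cv2.convertScaleAbs(cv2.resize(im[q0[1]:q0[1]+100,q0[0]:q0[0]+130,::-1],None,fx=k,fy=k,interpolation=cv2.INTER_CUBIC),alpha=1.7)
g=s['finger_gap']/2
for v,c in(([0,0,0],(255,0,255)),([0,g,0],(0,0,255)),([0,-g,0],(255,0,0)),([0,0,-64],(0,255,0))):
  q=((proj('scene',t+R@np.array(v))[0]-q0+.5)*k).astype(int); cv2.circle(a,tuple(int(i) for i in q),4,c,-1); print(v,q)
cv2.imwrite('pics/s2c.png',a)"
```

```text
t 8.03 pos [430.2 -59.7  -5.2] head -0.556 gap 44.2 F [ 0.5 -0.4 -0.4] q6 0.14 tilt 0.0002
   move [ -0.4  -0.  -15.2] turn -0.0
[0, 0, 0] [306 364]
[0, 22.12380495115933, 0] [357 366]
[0, -22.12380495115933, 0] [256 363]
[0, 0, -64] [300 266]
```

View pics/s2c.png

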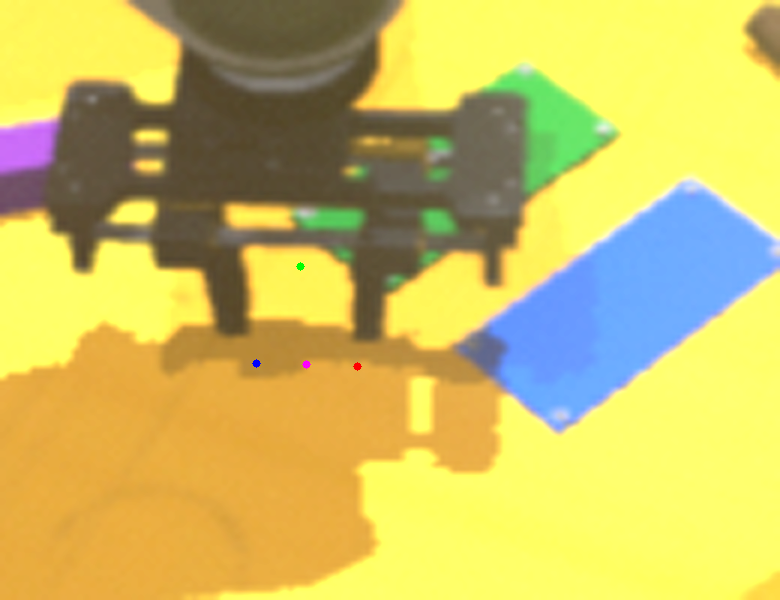

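No contact even at a reported z of −5 mm, so the reported height is too low. I'll keep feeling downwards.

Request:
move_arm:
  targets:
    - [0, 0, 2, 0]
    - [0, 0, 4, 0]
    - [0, 0, 6, 0]
    - [0, 0, 8, 0]

```text
t: 8.42
tcp_pos: [430.3, -59.7, -13.2]
eef_rot: [-0.0, 0.874, 0.486, -0.0]
wrist_force: [0.3, -0.4, -0.1]
finger_gap: 44.0
```

Request:
move_arm:
  targets:
    - [0, 0, 1.5, 0]
    - [0, 0, 3, 0]
    - [0, 0, 4.5, 0]

```text
t: 8.67
tcp_pos: [430.3, -59.7, -17.6]
eef_rot: [-0.0, 0.874, 0.486, -0.0]
wrist_force: [-0.6, 0.5, -1.0]
finger_gap: 44.1
```

```bash
python3 -c "
from h import *
go(430,-60,-20,-.556)"
```

```text
t 8.67 pos [430.3 -59.7 -17.6] head -0.556 gap 44.1 F [-0.6  0.5 -1. ] q6 0.14 tilt 0.0000
   move [-0.4 -0.1  2.4] turn -0.0
```

Request:
move_arm:
  targets:
    - [0, 0, 1, 0]
    - [0, 0, 2, 0]
    - [0, 0, 3, 0]
    - [0, 0, 4, 0]

```text
t: 9.0
tcp_pos: [430.3, -59.7, -21.5]
eef_rot: [0.0, 0.874, 0.486, 0.0]
wrist_force: [0.5, 0.2, -0.2]
finger_gap: 44.4
```

Request:
move_arm:
  targets:
    - [0, 0, 1, 0]
    - [0, 0, 1.5, 0]
    - [0, 0, 2, 0]

```text
t: 9.25
tcp_pos: [430.3, -59.7, -23.5]
eef_rot: [-0.0, 0.874, 0.486, -0.0]
wrist_force: [-0.3, -0.5, -0.3]
finger_gap: 43.9
```

Request:
move_arm:
  targets:
    - [0, 0, 0.7, 0]
    - [0, 0, 1.4, 0]
    - [0, 0, 2, 0]

```text
t: 9.5
tcp_pos: [430.3, -59.7, -25.5]
eef_rot: [0.0, 0.874, 0.486, 0.0]
wrist_force: [0.0, 0.2, 0.6]
finger_gap: 44.0
```

Request:
move_arm:
  targets:
    - [0, 0, 0.7, 0]
    - [0, 0, 1.4, 0]
    - [0, 0, 2, 0]

```text
t: 9.75
tcp_pos: [430.2, -59.7, -27.5]
eef_rot: [-0.0, 0.874, 0.486, -0.0]
wrist_force: [-0.6, -0.1, 0.4]
finger_gap: 44.0
```

```bash
python3 -c "
from h import *
go(430,-60,-20,-.556)
s=sensors.sense(); t=s['tcp_pos']; t[2]=0; R=Ro.from_quat(s['eef_rot'],scalar_first=True).as_matrix()
q0=proj('scene',t)[0].astype(int)-[50,60]; im=read_camera('scene')
k=6; a=cv2.convertScaleAbs(cv2.resize(im[q0[1]:q0[1]+100,q0[0]:q0[0]+130,::-1],None,fx=k,fy=k,interpolation=cv2.INTER_CUBIC),alpha=1.7)
g=s['finger_gap']/2
for v,c in(([0,0,0],(255,0,255)),([0,g,0],(0,0,255)),([0,-g,0],(255,0,0)),([-9,g,0],(0,0,255)),([-9,-g,0],(255,0,0)),([0,0,-64],(0,255,0))):
  q=((proj('scene',t+R@np.array(v))[0]-q0+.5)*k).astype(int); cv2.circle(a,tuple(int(i) for i in q),3,c,-1)
cv2.imwrite('pics/s3c.png',a)"
```

```text
t 9.75 pos [430.2 -59.7 -27.5] head -0.556 gap 44.0 F [-0.6 -0.1  0.4] q6 0.14 tilt 0.0000
   move [-0.4 -0.1 -7.5] turn -0.0
```

View pics/s3c.png

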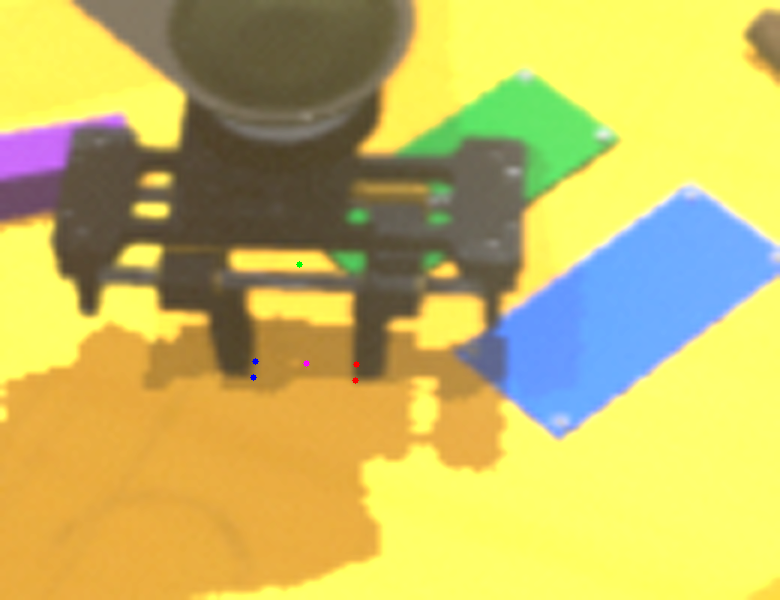

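With the true height set to zero, the projected finger corners (253,377) and (355,380) land exactly on the fingertips. So the error is pure height, about 28 mm. I'll feel the last bit.

Request:
move_arm:
  targets:
    - [0, 0, 0.5, 0]
    - [0, 0, 1, 0]
    - [0, 0, 1, 0]

```text
t: 10.05
tcp_pos: [430.2, -59.7, -28.5]
eef_rot: [-0.0, 0.874, 0.486, -0.0]
wrist_force: [0.0, -0.2, -0.4]
finger_gap: 43.9
```

Request:
move_arm:
  targets:
    - [0, 0, 0.5, 0]
    - [0, 0, 1, 0]
    - [0, 0, 1, 0]

```text
t: 10.3
tcp_pos: [430.3, -59.7, -29.5]
eef_rot: [-0.0, 0.874, 0.486, -0.0]
wrist_force: [-0.3, 0.2, -0.3]
finger_gap: 43.7
```

Request:
move_arm:
  targets:
    - [0, 0, 0.5, 0]
    - [0, 0, 1, 0]
    - [0, 0, 1, 0]

```text
t: 10.55
tcp_pos: [430.4, -59.7, -30.3]
eef_rot: [0.0, 0.874, 0.486, 0.0]
wrist_force: [-1.1, -0.6, 4.6]
finger_gap: 44.1
```

Request:
move_arm:
  targets:
    - [0, 0, 0.5, 0]
    - [0, 0, 1, 0]
    - [0, 0, 1, 0]

```text
t: 10.8
tcp_pos: [430.3, -59.7, -30.3]
eef_rot: [0.0, 0.874, 0.486, 0.0]
wrist_force: [-4.2, 1.3, 22.0]
finger_gap: 44.1
```

Contact is at a reported z of −30.2 mm, so true z = reported + 30.2. I'll correct for that and go back to the block.

Request:
move_arm:
  targets:
    - [0, 0, -30, 0]
    - [0, 0, -70, 0]
    - [0, 0, -100, 0]
    - [0, 0, -100, 0]
    - [0, 0, -100, 0]
  grip: 1

```text
t: 11.22
tcp_pos: [430.9, -59.9, 69.5]
eef_rot: [0.001, 0.874, 0.486, 0.001]
wrist_force: [-0.6, 0.5, -0.1]
finger_gap: 75.4
```

```bash
sed -i 's/np.array(\[x,y,z\])-p/np.array([x,y,z-30.2])-p/' h.py; python3 -c "
from h import *
go(526.2,-322.4,100,.177)"
```

```text
t 11.22 pos [430.9 -59.9  69.5] head -0.556 gap 75.4 F [-0.6  0.5 -0.1] q6 0.14 tilt 0.0034
   move [-172.6  219.5    0.4] turn -42.0
```

Request:
move_arm:
  targets:
    - [-172.6, 219.5, 0, -42]
    - [-172.6, 219.5, 0, -42]
    - [-172.6, 219.5, 0, -42]
    - [-172.6, 219.5, 0, -42]
    - [-172.6, 219.5, 0, -42]
    - [-172.6, 219.5, 0, -42]
    - [-172.6, 219.5, 0, -42]
    - [-172.6, 219.5, 0, -42]

```text
t: 11.88
tcp_pos: [526.0, -327.3, 65.8]
eef_rot: [-0.0, 0.643, 0.766, -0.0]
wrist_force: [-0.4, 0.2, -0.6]
finger_gap: 87.8
```

Request:
move_arm:
  targets:
    - [0, 0, 0, 0]
    - [0, 0, 0, 0]
    - [0, 0, 0, 0]

```text
t: 12.13
tcp_pos: [525.1, -320.7, 67.7]
eef_rot: [-0.001, 0.642, 0.767, 0.0]
wrist_force: [0.2, 0.3, 0.3]
finger_gap: 88.6
```

```bash
python3 -c "
from h import *
go(526.2,-322.4,8,.177)"
```

```text
t 12.13 pos [ 525.1 -320.7   67.7] head 0.178 gap 88.6 F [0.2 0.3 0.3] q6 -0.92 tilt 0.0022
   move [-2.   0.9 89.9] turn 0.0
```

Request:
move_arm:
  targets:
    - [-2, 1, 40, 0]
    - [-2, 1, 80, 0]
    - [-2, 1, 90, 0]
    - [-2, 1, 90, 0]
    - [-2, 1, 90, 0]
    - [-2, 1, 90, 0]

```text
t: 12.63
tcp_pos: [527.9, -324.5, -19.2]
eef_rot: [0.002, 0.642, 0.767, -0.0]
wrist_force: [0.1, -0.0, 0.4]
finger_gap: 88.0
```

Request:
move_arm:
  targets:
    - [0, 0, 0, 0]
    - [0, 0, 0, 0]
    - [0, 0, 0, 0]
    - [0, 0, 0, 0]
    - [0, 0, 0, 0]
    - [0, 0, 0, 0]
    - [0, 0, 0, 0]
    - [0, 0, 0, 0]
  grip: -1
  force: 30

```text
t: 13.3
tcp_pos: [526.9, -324.0, -21.4]
eef_rot: [0.0, 0.642, 0.767, -0.0]
wrist_force: [-0.7, 0.6, 1.6]
finger_gap: 47.6
```

```bash
python3 -c "
from h import *
go(570.1,-101.4,80,-1.338)"
```

```text
t 13.30 pos [ 526.9 -324.   -21.4] head 0.177 gap 47.6 F [-0.7  0.6  1.6] q6 -0.92 tilt 0.0001
   move [211.5  81.7 -71.2] turn 86.8
```

Request:
move_arm:
  targets:
    - [0, 0, -30, 0]
    - [0, 0, -60, 0]
    - [210, 80, -71, 87]
    - [210, 80, -71, 87]
    - [210, 80, -71, 87]
    - [210, 80, -71, 87]
    - [210, 80, -71, 87]
    - [210, 80, -71, 87]

```text
t: 13.97
tcp_pos: [568.6, -99.7, 49.5]
eef_rot: [-0.001, 0.873, 0.487, -0.0]
wrist_force: [0.2, 0.3, -1.0]
finger_gap: 47.8
```

```bash
python3 -c "
from h import *
go(568.5,-101.8,60,-1.338)"
```

```text
t 13.97 pos [568.6 -99.7  49.5] head -0.553 gap 47.8 F [ 0.2  0.3 -1. ] q6 0.17 tilt 0.0011
   move [-1.9  1.  19.7] turn 45.0
```

Request:
move_arm:
  targets:
    - [-2, 1, 20, 45]
    - [-2, 1, 20, 45]
    - [-2, 1, 20, 45]
    - [-2, 1, 20, 45]
    - [-2, 1, 20, 45]
    - [-2, 1, 20, 45]
    - [-2, 1, 20, 45]
    - [-2, 1, 20, 45]

```text
t: 14.63
tcp_pos: [568.3, -105.3, 29.3]
eef_rot: [-0.0, 0.993, 0.117, -0.0]
wrist_force: [0.2, -0.1, -1.1]
finger_gap: 47.5
```

Request:
move_arm:
  targets:
    - [0, 0, 0, 0]
    - [0, 0, 0, 0]
    - [0, 0, 0, 0]

```text
t: 14.88
tcp_pos: [568.4, -105.4, 29.5]
eef_rot: [-0.0, 0.993, 0.119, -0.0]
wrist_force: [-0.2, -0.7, -0.4]
finger_gap: 48.2
```

```bash
python3 -c "
from h import *
go(568.5,-101.8,12,-1.338)"
```

```text
t 14.88 pos [ 568.4 -105.4   29.5] head -1.333 gap 48.2 F [-0.2 -0.7 -0.4] q6 0.95 tilt 0.0002
   move [ 0.9 -3.5 47.7] turn 0.3
```

Request:
move_arm:
  targets:
    - [1, -3.5, 15, 0.3]
    - [1, -3.5, 35, 0.3]
    - [1, -3.5, 43, 0.3]
    - [1, -3.5, 46, 0.3]
    - [1, -3.5, 47.5, 0.3]
    - [1, -3.5, 47.5, 0.3]
    - [1, -3.5, 47.5, 0.3]

```text
t: 15.47
tcp_pos: [569.1, -102.0, -17.2]
eef_rot: [0.0, 0.993, 0.115, 0.001]
wrist_force: [0.4, 0.3, -0.3]
finger_gap: 47.9
```

```bash
python3 -c "
from h import *
go(568.5,-101.8,11.8,-1.338)"
```

```text
t 15.47 pos [ 569.1 -102.   -17.2] head -1.339 gap 47.9 F [ 0.4  0.3 -0.3] q6 0.96 tilt 0.0013
   move [-0.6 -0.3  1.2] turn -0.1
```

Request:
move_arm:
  targets:
    - [-0.5, 0, 0.8, 0]
    - [-0.5, 0, 0.8, 0]

```text
t: 15.63
tcp_pos: [568.3, -102.0, -18.3]
eef_rot: [0.0, 0.993, 0.115, 0.0]
wrist_force: [0.7, 0.2, -1.2]
finger_gap: 47.3
```

Request:
move_arm:
  targets:
    - [0, 0, 0, 0]
    - [0, 0, 0, 0]
    - [0, 0, 0, 0]
    - [0, 0, 0, 0]
    - [0, 0, -40, 0]
    - [0, 0, -80, 0]
    - [0, 0, -100, 0]
    - [0, 0, -100, 0]
  grip: 0.8

```text
t: 16.3
tcp_pos: [570.4, -102.7, 86.1]
eef_rot: [0.002, 0.993, 0.116, 0.004]
wrist_force: [0.7, -0.1, 0.3]
finger_gap: 79.3
```

```bash
python3 -c "
from h import *
go(620.2,-293.3,90,-.16)"
```

```text
t 16.30 pos [ 570.4 -102.7   86.1] head -1.339 gap 79.3 F [ 0.7 -0.1  0.3] q6 0.96 tilt 0.0089
   move [  4.5 196.9  27.3] turn -67.6
```

Request:
move_arm:
  targets:
    - [4.5, 197, 0, -67.6]
    - [4.5, 197, 10, -67.6]
    - [4.5, 197, 25, -67.6]
    - [4.5, 197, 25, -67.6]
    - [4.5, 197, 25, -67.6]
    - [4.5, 197, 25, -67.6]
    - [4.5, 197, 25, -67.6]
    - [4.5, 197, 25, -67.6]

```text
t: 16.97
tcp_pos: [617.2, -293.0, 54.4]
eef_rot: [-0.001, 0.815, 0.58, -0.0]
wrist_force: [-0.8, 0.9, -0.2]
finger_gap: 79.2
```

Request:
move_arm:
  targets:
    - [0, 0, 0, -10]
    - [0, 0, 0, -10]
    - [0, 0, 0, -10]
    - [0, 0, 0, -10]
    - [0, 0, 0, -10]

```text
t: 17.38
tcp_pos: [617.6, -292.5, 55.6]
eef_rot: [-0.0, 0.763, 0.646, -0.0]
wrist_force: [0.5, -0.6, 0.3]
finger_gap: 79.7
```

```bash
python3 -c "
from h import *
go(620.2,-293.3,8,-.16)
read_camera('scene')
for d in spotter.regions_of('scene','wood_block')[:1]: print(d['conf'],fit('scene','wood_block',d['pixels'],(570,-101,1.8),3))"
```

```text
t 17.38 pos [ 617.6 -292.5   55.6] head -0.167 gap 79.7 F [ 0.5 -0.6  0.3] q6 -0.45 tilt 0.0009
   move [-0.4  2.8 77.8] turn -0.4
0.79 (array([ 570.64999143, -102.47603738,    1.78859525]), np.float64(0.09869848156182212))
```

The block fit puts it centred on the blue pad to about 1 mm. Next is the tube.

Request:
move_arm:
  targets:
    - [-0.5, 3, 40, -0.4]
    - [-0.5, 3, 70, -0.4]
    - [-0.5, 3, 78, -0.4]
    - [-0.5, 3, 78, -0.4]
    - [-0.5, 3, 78, -0.4]
    - [-0.5, 3, 78, -0.4]

```text
t: 17.98
tcp_pos: [621.6, -294.3, -19.6]
eef_rot: [0.002, 0.761, 0.649, 0.0]
wrist_force: [0.1, -0.3, -0.2]
finger_gap: 79.3
```

Request:
move_arm:
  targets:
    - [0, 0, 0, 0]
    - [0, 0, 0, 0]
    - [0, 0, 0, 0]
    - [0, 0, 0, 0]
    - [0, 0, 0, 0]
    - [0, 0, 0, 0]
    - [0, 0, 0, 0]
    - [0, 0, 0, 0]
  grip: -1
  force: 40

```text
t: 18.65
tcp_pos: [620.7, -293.6, -21.8]
eef_rot: [0.0, 0.761, 0.649, 0.0]
wrist_force: [0.3, -0.2, 1.1]
finger_gap: 29.7
```

Request:
move_arm:
  targets:
    - [0, 0, 0, 0]
    - [0, 0, 0, 0]

```text
t: 18.82
tcp_pos: [620.7, -293.6, -21.7]
eef_rot: [0.0, 0.761, 0.649, 0.0]
wrist_force: [0.4, 0.3, -0.2]
finger_gap: 29.4
```

```bash
python3 -c "
from h import *
go(541.4,1.7,110,-1.338)"
```

```text
t 18.82 pos [ 620.7 -293.6  -21.7] head -0.158 gap 29.4 F [ 0.4  0.3 -0.2] q6 -0.46 tilt 0.0001
   move [ 279.2 -124.7 -101.6] turn 67.6
```

Request:
move_arm:
  targets:
    - [0, 0, -40, 0]
    - [0, 0, -80, 0]
    - [279, -125, -100, 67.6]
    - [279, -125, -100, 67.6]
    - [279, -125, -100, 67.6]
    - [279, -125, -100, 67.6]
    - [279, -125, -100, 67.6]
    - [279, -125, -100, 67.6]

```text
t: 19.48
tcp_pos: [554.7, -51.6, 74.4]
eef_rot: [-0.0, 0.946, 0.324, -0.0]
wrist_force: [0.7, -0.2, -2.4]
finger_gap: 30.0
```

```bash
python3 -c "
from h import *
go(541.4,1.7,80,-1.338)"
```

```text
t 19.48 pos [554.7 -51.6  74.4] head -0.912 gap 30.0 F [ 0.7 -0.2 -2.4] q6 0.61 tilt 0.0009
   move [ 22.1 -50.2  24.6] turn 24.4
```

Request:
move_arm:
  targets:
    - [22, -50, 25, 24.4]
    - [22, -50, 25, 24.4]
    - [22, -50, 25, 24.4]
    - [22, -50, 25, 24.4]
    - [22, -50, 25, 24.4]
    - [22, -50, 25, 24.4]
    - [22, -50, 25, 24.4]

```text
t: 20.07
tcp_pos: [542.3, -0.8, 49.4]
eef_rot: [-0.0, 0.993, 0.12, -0.0]
wrist_force: [0.4, 1.3, -2.8]
finger_gap: 30.2
```

```bash
python3 -c "
from h import *
go(541.4,1.7,13.7,-1.338)"
```

```text
t 20.07 pos [542.3  -0.8  49.4] head -1.330 gap 30.2 F [ 0.4  1.3 -2.8] q6 1.11 tilt 0.0003
   move [-0.3 -2.6 65.9] turn 0.5
```

Request:
move_arm:
  targets:
    - [-0.3, -2.6, 30, 0.5]
    - [-0.3, -2.6, 50, 0.5]
    - [-0.3, -2.6, 60, 0.5]
    - [-0.3, -2.6, 64, 0.5]
    - [-0.3, -2.6, 65, 0.5]
    - [-0.3, -2.6, 65, 0.5]
    - [-0.3, -2.6, 65, 0.5]

```text
t: 20.65
tcp_pos: [542.1, 1.7, -14.5]
eef_rot: [0.0, 0.993, 0.115, 0.001]
wrist_force: [-0.1, -0.6, -1.6]
finger_gap: 29.6
```

```bash
python3 -c "
from h import *
go(541.4,1.7,13.5,-1.338)"
```

```text
t 20.65 pos [542.1   1.7 -14.5] head -1.340 gap 29.6 F [-0.1 -0.6 -1.6] q6 1.12 tilt 0.0018
   move [-0.7 -0.2  2.2] turn -0.1
```

Request:
move_arm:
  targets:
    - [-0.7, 0, 1, 0]
    - [-0.7, 0, 1.8, 0]
    - [-0.7, 0, 1.8, 0]

```text
t: 20.9
tcp_pos: [541.0, 1.6, -16.8]
eef_rot: [0.0, 0.993, 0.115, 0.0]
wrist_force: [-1.3, 0.2, 0.5]
finger_gap: 29.6
```

Request:
move_arm:
  targets:
    - [0, 0, 0, 0]
    - [0, 0, 0, 0]
    - [0, 0, 0, 0]
    - [0, 0, 0, 0]
    - [0, 0, -40, 0]
    - [0, 0, -80, 0]
    - [0, 0, -100, 0]
    - [0, 0, -100, 0]
  grip: 0.3

```text
t: 21.57
tcp_pos: [543.0, 1.4, 87.2]
eef_rot: [0.001, 0.993, 0.115, 0.004]
wrist_force: [0.3, -0.6, 0.3]
finger_gap: 57.4
```

```bash
python3 -c "
from h import *
go(427,-308,90,.19)"
```

```text
t 21.57 pos [543.    1.4  87.2] head -1.340 gap 57.4 F [ 0.3 -0.6  0.3] q6 1.12 tilt 0.0086
   move [-184.   274.5   27. ] turn -87.7
```

```bash
python3 -c "
from h import *
P=dict(flat_bar=((427,-308,.19),0),wood_block=((570,-102,1.8),3),tube_offcut=((541,1.7,1.8),5))
for c in('top','scene'):
  read_camera(c)
  for n,(p,z) in P.items():
    for d in spotter.regions_of(c,n)[:2]:
      f=fit(c,n,d['pixels'],p,z)
      if f[1]<.5: print(c,n,round(d['conf'],2),d['bbox'],np.round(f[0],3),round(f[1],2))
      if n=='flat_bar':print(rect(d['pixels'],8,c))
"
```

```text
top flat_bar 0.63 [330.8, 220.1, 61.5, 18.7] [ 4.27683e+02 -3.08647e+02  1.99000e-01] 0.11
((427.5976257324219, -308.48895263671875), np.float32(30.531595), np.float32(170.64589), np.float32(0.1873107))
scene wood_block 0.77 [268.3, 188.5, 42.4, 38.5] [ 570.44  -102.727    1.79 ] 0.06
scene tube_offcut 0.89 [238.8, 168.4, 41.4, 35.4] [539.992   1.171   1.811] 0.08
```

Request:
move_arm:
  targets:
    - [-184, 274.5, 20, -87.7]
    - [-184, 274.5, 20, -87.7]
    - [-184, 274.5, 20, -87.7]
    - [-184, 274.5, 20, -87.7]
    - [-184, 274.5, 20, -87.7]
    - [-184, 274.5, 20, -87.7]
    - [-184, 274.5, 20, -87.7]
    - [-184, 274.5, 20, -87.7]

```text
t: 22.63
tcp_pos: [435.9, -277.1, 64.2]
eef_rot: [-0.0, 0.846, 0.534, -0.0]
wrist_force: [1.1, -0.4, 0.1]
finger_gap: 57.3
```

```bash
python3 -c "
from h import *
go(427,-308,60,.19)"
```

```text
t 22.63 pos [ 435.9 -277.1   64.2] head -0.445 gap 57.3 F [ 1.1 -0.4  0.1] q6 -0.35 tilt 0.0008
   move [-31.8   5.3  34.4] turn -36.4
```

Request:
move_arm:
  targets:
    - [-33, 6, 34, -36.4]
    - [-33, 6, 34, -36.4]
    - [-33, 6, 34, -36.4]
    - [-33, 6, 34, -36.4]
    - [-33, 6, 34, -36.4]
    - [-33, 6, 34, -36.4]
    - [-33, 6, 34, -36.4]
    - [-33, 6, 34, -36.4]

```text
t: 23.3
tcp_pos: [427.9, -307.8, 30.6]
eef_rot: [-0.0, 0.64, 0.768, 0.0]
wrist_force: [-0.6, -1.2, -0.9]
finger_gap: 57.2
```

```bash
python3 -c "
from h import *
go(427.5,-308.5,2,.19)"
```

```text
t 23.30 pos [ 427.9 -307.8   30.6] head 0.182 gap 57.2 F [-0.6 -1.2 -0.9] q6 -1.03 tilt 0.0004
   move [-0.6 -0.5 58.8] turn -0.5
```

Request:
move_arm:
  targets:
    - [-0.6, -0.5, 30, -0.5]
    - [-0.6, -0.5, 50, -0.5]
    - [-0.6, -0.5, 57, -0.5]
    - [-0.6, -0.5, 58.8, -0.5]
    - [-0.6, -0.5, 58.8, -0.5]
    - [-0.6, -0.5, 58.8, -0.5]

```text
t: 23.8
tcp_pos: [428.0, -309.1, -27.1]
eef_rot: [0.001, 0.636, 0.772, -0.0]
wrist_force: [-0.7, -0.4, 0.0]
finger_gap: 57.4
```

Request:
move_arm:
  targets:
    - [0, 0, 0, 0]
    - [0, 0, 0, 0]
    - [0, 0, 0, 0]
    - [0, 0, 0, 0]
    - [0, 0, 0, 0]
    - [0, 0, 0, 0]
    - [0, 0, 0, 0]
    - [0, 0, 0, 0]
  grip: -1
  force: 45

```text
t: 24.47
tcp_pos: [427.6, -308.7, -27.8]
eef_rot: [0.0, 0.635, 0.772, -0.0]
wrist_force: [-2.4, 0.8, 4.1]
finger_gap: 24.2
```

```bash
python3 -c "
from h import *
go(555.6,-50.5,110,.242)"
```

```text
t 24.47 pos [ 427.6 -308.7  -27.8] head 0.194 gap 24.2 F [-2.4  0.8  4.1] q6 -1.04 tilt 0.0001
   move [ 228.7  175.3 -107.7] turn -2.8
```

Request:
move_arm:
  targets:
    - [0, 0, -40, 0]
    - [0, 0, -80, 0]
    - [228.7, 175.3, -107, -3.8]
    - [228.7, 175.3, -107, -3.8]
    - [228.7, 175.3, -107, -3.8]
    - [228.7, 175.3, -107, -3.8]
    - [228.7, 175.3, -107, -3.8]
    - [228.7, 175.3, -107, -3.8]

```text
t: 25.13
tcp_pos: [538.3, -83.4, 75.0]
eef_rot: [-0.001, 0.61, 0.793, -0.0]
wrist_force: [0.7, -0.8, -3.1]
finger_gap: 23.7
```

```bash
python3 -c "
from h import *
go(555.6,-50.4,75,.26)"
```

```text
t 25.13 pos [538.3 -83.4  75. ] head 0.260 gap 23.7 F [ 0.7 -0.8 -3.1] q6 -0.63 tilt 0.0012
   move [27.5 25.2 30.2] turn -0.0
```

Request:
move_arm:
  targets:
    - [27.5, 25, 30, 0]
    - [27.5, 25, 30, 0]
    - [27.5, 25, 30, 0]
    - [27.5, 25, 30, 0]
    - [27.5, 25, 30, 0]

```text
t: 25.55
tcp_pos: [555.1, -53.8, 45.6]
eef_rot: [0.0, 0.61, 0.792, -0.0]
wrist_force: [-0.5, 0.0, -2.6]
finger_gap: 24.1
```

```bash
python3 -c "
from h import *
go(555.6,-50.4,37.6,.26)"
```

```text
t 25.55 pos [555.1 -53.8  45.6] head 0.259 gap 24.1 F [-0.5  0.  -2.6] q6 -0.57 tilt 0.0004
   move [ 3.2  1.4 38.2] turn -0.1
```

Request:
move_arm:
  targets:
    - [3, 1.4, 15, 0]
    - [3, 1.4, 28, 0]
    - [3, 1.4, 34, 0]
    - [3, 1.4, 36, 0]
    - [3, 1.4, 37, 0]
    - [3, 1.4, 37, 0]
    - [3, 1.4, 37, 0]

```text
t: 26.13
tcp_pos: [556.1, -49.8, 9.0]
eef_rot: [0.001, 0.61, 0.793, 0.0]
wrist_force: [-0.5, 1.3, -3.7]
finger_gap: 24.1
```

```bash
python3 -c "
from h import *
go(555.6,-50.4,37.4,.26)"
```

```text
t 26.13 pos [556.1 -49.8   9. ] head 0.260 gap 24.1 F [-0.5  1.3 -3.7] q6 -0.56 tilt 0.0011
   move [-0.5 -0.7  1.8] turn -0.0
```

Request:
move_arm:
  targets:
    - [-0.5, -0.5, 1, 0]
    - [-0.5, -0.5, 1.6, 0]
    - [-0.5, -0.5, 1.6, 0]

```text
t: 26.38
tcp_pos: [555.6, -50.2, 7.2]
eef_rot: [0.0, 0.609, 0.793, 0.0]
wrist_force: [-0.9, -1.0, 1.0]
finger_gap: 24.0
```

Request:
move_arm:
  targets:
    - [0, 0, 0, 0]
    - [0, 0, 0, 0]
    - [0, 0, 0, 0]
    - [0, 0, 0, 0]
    - [0, 0, -30, 0]
    - [0, 0, -70, 0]
    - [0, 0, -100, 0]
    - [0, 0, -100, 0]
  grip: 0.2

```text
t: 27.05
tcp_pos: [558.1, -50.6, 112.6]
eef_rot: [0.005, 0.609, 0.793, 0.002]
wrist_force: [0.2, 0.7, 1.8]
finger_gap: 52.8
```

```bash
python3 -c "
from h import *
go(375.6,297.4,100,-.173)"
```

```text
t 27.05 pos [558.1 -50.6 112.6] head 0.260 gap 52.8 F [0.2 0.7 1.8] q6 -0.56 tilt 0.0106
   move [383.5 -87.2  39.9] turn 24.8
```

Request:
move_arm:
  targets:
    - [383.5, -87, 10, 24.8]
    - [383.5, -87, 10, 24.8]
    - [383.5, -87, 10, 24.8]
    - [383.5, -87, 10, 24.8]
    - [383.5, -87, 10, 24.8]
    - [383.5, -87, 10, 24.8]
    - [383.5, -87, 10, 24.8]
    - [383.5, -87, 10, 24.8]
  grip: 0.8

```text
t: 27.72
tcp_pos: [400.6, 244.0, 97.9]
eef_rot: [-0.0, 0.766, 0.643, -0.0]
wrist_force: [0.5, -0.2, 0.8]
finger_gap: 79.1
```

```bash
python3 -c "
from h import *
go(375.6,297.4,60,-.173)
P=dict(flat_bar=((555.6,-50.4,.26),35),wood_block=((570,-102,1.8),3),tube_offcut=((541,1.7,1.8),5),centre_punch=((555,285,0),0))
for c in('top','scene'):
  im=read_camera(c); cv2.imwrite('pics/%s_b.png'%c,cv2.resize(im[100:280,120:360,::-1],None,fx=3,fy=3))
  for n,(p,z) in P.items():
    for d in spotter.regions_of(c,n)[:2]:
      f=fit(c,n,d['pixels'],p,z)
      if f[1]<.6: print(c,n,round(d['conf'],2),d['bbox'],np.round(f[0],3),round(f[1],2))
      if n=='centre_punch':print(rect(d['pixels'],5,c))
"
```

```text
t 27.72 pos [400.6 244.   97.9] head -0.173 gap 79.1 F [ 0.5 -0.2  0.8] q6 0.47 tilt 0.0003
   move [ 48.3 -33.8  68.1] turn -0.0
top flat_bar 0.55 [239.5, 174.4, 60.5, 20.9] [ 5.55201e+02 -5.03340e+01  2.54000e-01] 0.14
top wood_block 0.93 [275.6, 162.5, 25.4, 36.7] [ 570.281 -101.901    1.805] 0.41
top tube_offcut 0.66 [243.9, 171.8, 19.8, 42.3] [5.40155e+02 3.44000e-01 1.80400e+00] 0.4
scene flat_bar 0.66 [252.1, 175.1, 44.5, 36.7] [ 5.5471e+02 -5.0788e+01  2.5300e-01] 0.1
scene wood_block 0.7 [268.8, 192.6, 43.3, 33.9] [ 570.832 -102.314    1.78 ] 0.26
scene tube_offcut 0.94 [237.0, 167.8, 42.6, 38.6] [5.3945e+02 1.8400e-01 1.8230e+00] 0.38
((573.775146484375, 316.30181884765625), np.float32(12.427141), np.float32(98.21065), np.float32(-0.034942508))
```

View pics/scene_b.png

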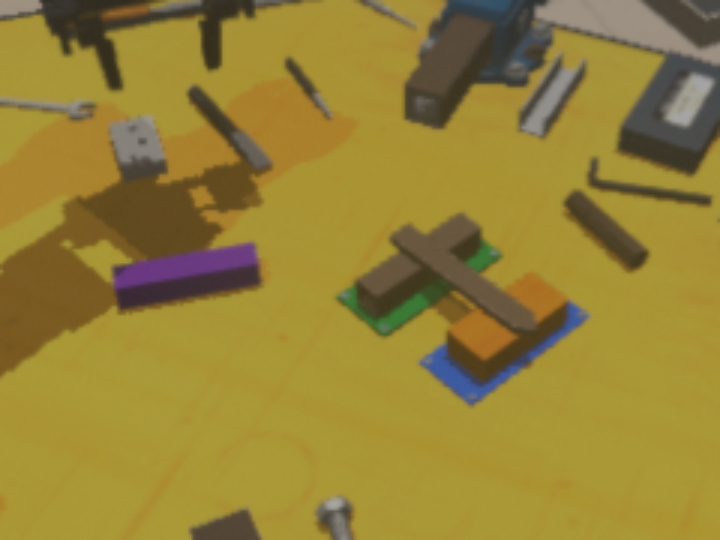

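The picture shows the bar across the tube (crop 420,265) and the block (510,330), centred, and the fits in both cameras agree. Now the drilled block.

Request:
move_arm:
  targets:
    - [48.3, -33.8, 60, 0]
    - [48.3, -33.8, 68, 0]
    - [48.3, -33.8, 68, 0]
    - [48.3, -33.8, 68, 0]
    - [48.3, -33.8, 68, 0]
    - [48.3, -33.8, 68, 0]

```text
t: 28.72
tcp_pos: [378.3, 295.5, 31.4]
eef_rot: [0.0, 0.766, 0.643, 0.001]
wrist_force: [0.2, -0.4, 0.9]
finger_gap: 79.4
```

```bash
python3 -c "
from h import *
go(375.6,297.4,3,-.173)"
```

```text
t 28.72 pos [378.3 295.5  31.4] head -0.174 gap 79.4 F [ 0.2 -0.4  0.9] q6 0.59 tilt 0.0022
   move [ 1.3 -3.1 58.6] turn -0.1
```

Request:
move_arm:
  targets:
    - [1.3, -3, 30, 0]
    - [1.3, -3, 50, 0]
    - [1.3, -3, 58, 0]
    - [1.3, -3, 58.5, 0]
    - [1.3, -3, 58.5, 0]
    - [1.3, -3, 58.5, 0]

```text
t: 29.22
tcp_pos: [375.3, 297.9, -27.0]
eef_rot: [0.0, 0.766, 0.643, 0.001]
wrist_force: [-0.1, -0.3, 1.0]
finger_gap: 79.5
```

Request:
move_arm:
  targets:
    - [0, 0, 0, 0]
    - [0, 0, 0, 0]
    - [0, 0, 0, 0]
    - [0, 0, 0, 0]
    - [0, 0, 0, 0]
    - [0, 0, 0, 0]
    - [0, 0, 0, 0]
    - [0, 0, 0, 0]
  grip: -1
  force: 50

```text
t: 29.88
tcp_pos: [374.7, 297.9, -28.0]
eef_rot: [0.0, 0.765, 0.643, 0.0]
wrist_force: [2.2, -0.4, 3.0]
finger_gap: 44.3
```

```bash
python3 -c "
from h import *
go(555.2,-50.5,110,.255)"
```

```text
t 29.88 pos [374.7 297.9 -28. ] head -0.173 gap 44.3 F [ 2.2 -0.4  3. ] q6 0.60 tilt 0.0010
   move [-312.1  237.8 -107.7] turn -24.5
```

Request:
move_arm:
  targets:
    - [0, 0, -40, 0]
    - [0, 0, -80, 0]
    - [-312, 238, -115, -24.5]
    - [-312, 238, -115, -24.5]
    - [-312, 238, -115, -24.5]
    - [-312, 238, -115, -24.5]
    - [-312, 238, -115, -24.5]
    - [-312, 238, -115, -24.5]

```text
t: 30.55
tcp_pos: [479.8, 93.0, 71.8]
eef_rot: [-0.001, 0.611, 0.792, -0.001]
wrist_force: [1.4, 1.1, -4.1]
finger_gap: 44.7
```

```bash
python3 -c "
from h import *
go(555.2,-50.5,110,.255)"
```

```text
t 30.55 pos [479.8  93.   71.8] head 0.256 gap 44.7 F [ 1.4  1.1 -4.1] q6 -0.31 tilt 0.0024
   move [-158.    36.6   -8.2] turn 0.0
```

Request:
move_arm:
  targets:
    - [-158, 36.6, 0, 0]
    - [-158, 36.6, 0, 0]
    - [-158, 36.6, 0, 0]
    - [-158, 36.6, 0, 0]
    - [-158, 36.6, 0, 0]
    - [-158, 36.6, 0, 0]
    - [-158, 36.6, 0, 0]
    - [-158, 36.6, 0, 0]

```text
t: 31.22
tcp_pos: [554.5, -47.8, 71.8]
eef_rot: [-0.001, 0.611, 0.792, -0.0]
wrist_force: [-0.7, 0.3, -4.1]
finger_gap: 44.4
```

```bash
python3 -c "
from h import *
go(555.2,-50.5,45.2,.255)"
```

```text
t 31.22 pos [554.5 -47.8  71.8] head 0.256 gap 44.4 F [-0.7  0.3 -4.1] q6 -0.55 tilt 0.0020
   move [-2.9  0.1 56.8] turn 0.1
```

Request:
move_arm:
  targets:
    - [-2.9, 0, 25, 0]
    - [-2.9, 0, 45, 0]
    - [-2.9, 0, 52, 0]
    - [-2.9, 0, 55, 0]
    - [-2.9, 0, 55, 0]
    - [-2.9, 0, 55, 0]

```text
t: 31.72
tcp_pos: [556.6, -51.5, 18.2]
eef_rot: [0.001, 0.611, 0.791, 0.0]
wrist_force: [0.1, -1.6, -4.4]
finger_gap: 44.2
```

```bash
python3 -c "
from h import *
go(555.2,-50.5,45.2,.255)"
```

```text
t 31.72 pos [556.6 -51.5  18.2] head 0.255 gap 44.2 F [ 0.1 -1.6 -4.4] q6 -0.56 tilt 0.0013
   move [ 1.3 -1.1  3.2] turn 0.0
```

Request:
move_arm:
  targets:
    - [0.8, -0.5, 1.5, 0]
    - [0.8, -0.5, 2.4, 0]
    - [0.8, -0.5, 2.8, 0]
    - [0.8, -0.5, 2.8, 0]

```text
t: 32.05
tcp_pos: [555.6, -51.1, 15.0]
eef_rot: [0.0, 0.612, 0.791, 0.0]
wrist_force: [-2.0, 0.9, 0.2]
finger_gap: 44.7
```

```bash
python3 -c "
from h import *
go(555.2,-50.5,45.2,.255)"
```

```text
t 32.05 pos [555.6 -51.1  15. ] head 0.255 gap 44.7 F [-2.   0.9  0.2] q6 -0.56 tilt 0.0007
   move [ 0.7 -0.3  0. ] turn -0.0
```

Request:
move_arm:
  targets:
    - [0, 0, 0, 0]
    - [0, 0, 0, 0]
    - [0, 0, 0, 0]
    - [0, 0, 0, 0]
    - [0, 0, -30, 0]
    - [0, 0, -60, 0]
    - [0, 0, -80, 0]
    - [0, 0, -80, 0]
  grip: 0.6

```text
t: 32.72
tcp_pos: [557.5, -51.7, 98.5]
eef_rot: [0.004, 0.611, 0.791, 0.001]
wrist_force: [0.3, 0.1, 0.4]
finger_gap: 70.7
```

```bash
python3 -c "
from h import *
for c in('top','scene'):
  im=read_camera(c); q=proj(c,[573,310,5])[0].astype(int); x0,y0=q-[32,22]
  g=im[y0:y0+44,x0:x0+64]; hsv=cv2.cvtColor(g,cv2.COLOR_RGB2HSV)
  m=(hsv[...,1]<130)|(hsv[...,2]<70)
  n,l,st,ce=cv2.connectedComponentsWithStats(m.astype(np.uint8))
  for i in range(1,n):
    if st[i,4]>25:
      full=np.zeros((384,512),bool); full[y0:y0+44,x0:x0+64]=l==i
      print(c,st[i]+[x0,y0,0,0,0],ce[i]+[x0,y0],rect(full,5,c))
  for d in spotter.spot_point(c,'centre_punch')[:2]: print(c,d['conf'],d['xy'],ray(c,d['xy'],0))
  for d in spotter.regions_of(c,'centre_punch')[:2]: print(c,d['conf'],d['bbox'],rect(d['pixels'],5,c))
  for d in spotter.regions_of(c,'work_block')[:1]: print(c,d['conf'],d['bbox'],fit(c,'work_block',d['pixels'],(555,-50.5,.255),43))
  cv2.imwrite('pics/p_%s.png'%c,cv2.resize(g[:,:,::-1],None,fx=6,fy=6))
a=[cv2.imread('pics/p_%s.png'%c) for c in('top','scene')]; cv2.imwrite('pics/p.png',np.vstack(a))
go(573,310,100,0)
"
```

```text
top [130 182  37   3 107] [147.6728972 183.       ] ((574.4598388671875, 307.6610107421875), np.float32(6.028232), np.float32(105.904854), np.float32(-0.014621735))
top 0.46 [147.9, 182.8] [[576.07910847 309.22918125]]
scene [237 105  16   5  42] [246.66666667 106.11904762] ((692.7613525390625, 378.56304931640625), np.float32(24.073606), np.float32(52.52569), np.float32(1.0578781))
scene [216 120  15  19  57] [223.24561404 129.64912281] ((572.400390625, 304.5208435058594), np.float32(10.689269), np.float32(108.26349), np.float32(0.016201258))
scene [189 133  17  16  84] [196.05952381 142.1547619 ] ((469.16741943359375, 290.54150390625), np.float32(17.42206), np.float32(94.79737), np.float32(0.1232419))
scene [239 143  14   6  64] [246.265625 146.078125] ((598.3225708007812, 193.60226440429688), np.float32(24.153887), np.float32(40.26302), np.float32(1.0575429))
scene 0.56 [193.9, 143.0] [[465.21153812 289.78599387]]
scene 0.48 [225.1, 129.6] [[580.91274308 302.91833044]]
scene 0.37 [217.7, 119.6, 12.1, 15.0] ((574.7055053710938, 319.1007995605469), np.float32(13.886527), np.float32(79.16878), np.float32(-0.02918148))
scene 0.75 [258.9, 175.1, 30.7, 29.6] (array([ 5.54202581e+02, -5.28599595e+01,  2.58437973e-01]), np.float64(0.039647577092511016))
t 33.12 pos [555.1 -51.1  93.5] head 0.255 gap 70.5 F [ 0.6  0.7 -0.1] q6 -0.56 tilt 0.0018
   move [344.9 108.4  23.8] turn 14.6
```

View pics/p.png

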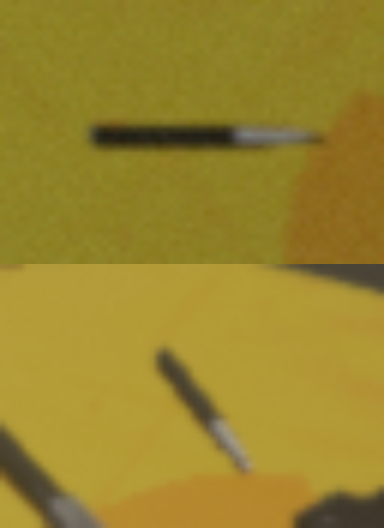

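Both crops show the punch whole, with its shank left and its tip right. Its centre is about (573.5, 305) with yaw about 0. The vise beyond it may be near the gripper body's far end (x≈667), so I'll check that clearance before descending.

```bash
python3 -c "
from h import *
out=[]
for c,(x0,y0) in (('top',(90,40)),('scene',(200,50))):
  a=cv2.imread('pics/%s0.png'%c)[y0:y0+120,x0:x0+130]; k=5
  a=cv2.convertScaleAbs(cv2.resize(a,None,fx=k,fy=k,interpolation=cv2.INTER_CUBIC),alpha=1.4)[:, :400 if c=='scene' else 650]
  if c=='top': a=a[:,:620]
  for z,col in((66,(255,0,255)),(150,(255,255,255))):
    p=[[573.5+93.5*i,305+37.5*j,z] for i,j in((1,1),(1,-1),(-1,-1),(-1,1))]
    cv2.polylines(a,[((proj(c,p)-[x0,y0]+.5)*k).astype(int)],True,col,1)
  out.append(a[:600,:400] if c=='scene' else a[:600,100:500])
cv2.imwrite('pics/v.png',np.hstack(out))"
```

```text
(no output)
```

View pics/v.png

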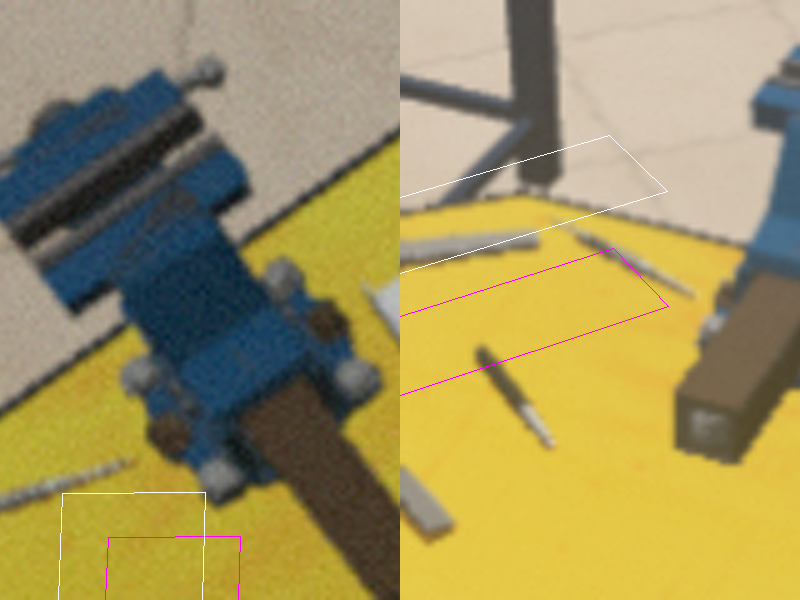

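The projected body outlines at both heights stay clear of the vise in both views (the nearest part is a low bolt at (220,480)). I'll go for the punch.

Request:
move_arm:
  targets:
    - [340, 109, 0, 14.6]
    - [340, 109, 0, 14.6]
    - [340, 109, 0, 14.6]
    - [340, 109, 0, 14.6]
    - [340, 109, 0, 14.6]
    - [340, 109, 0, 14.6]
    - [340, 109, 0, 14.6]
    - [340, 109, 0, 14.6]
  grip: 0

```text
t: 33.78
tcp_pos: [573.1, 276.8, 93.9]
eef_rot: [-0.0, 0.707, 0.707, -0.0]
wrist_force: [-0.1, -0.4, 0.5]
finger_gap: 43.9
```

```bash
python3 -c "
from h import *
go(573.5,305,60,0)
for d in [0]:
  read_camera('top')
  for d in spotter.regions_of('top','work_block')[:1]: print(d['conf'],d['bbox'],fit('top','work_block',d['pixels'],(555,-50.5,.255),43))"
```

```text
t 33.78 pos [573.1 276.8  93.9] head 0.000 gap 43.9 F [-0.1 -0.4  0.5] q6 0.26 tilt 0.0009
   move [28.2  0.4 64.1] turn 0.0
0.87 [255.3, 174.7, 29.2, 16.2] (array([ 5.55706939e+02, -5.04180907e+01,  2.33073692e-01]), np.float64(0.06972397929844738))
```

Request:
move_arm:
  targets:
    - [28, 0, 20, 0]
    - [28, 0, 55, 0]
    - [28, 0, 64, 0]
    - [28, 0, 64, 0]
    - [28, 0, 64, 0]
    - [28, 0, 64, 0]

```text
t: 34.38
tcp_pos: [574.6, 302.1, 32.2]
eef_rot: [0.001, 0.707, 0.707, 0.001]
wrist_force: [1.3, 0.2, 0.4]
finger_gap: 44.0
```

```bash
python3 -c "
from h import *
go(573.5,305,2,0)"
```

```text
t 34.38 pos [574.6 302.1  32.2] head -0.001 gap 44.0 F [1.3 0.2 0.4] q6 0.30 tilt 0.0024
   move [ 2.9 -1.3 60.4] turn -0.1
```

Request:
move_arm:
  targets:
    - [3, -1, 30, 0]
    - [3, -1, 50, 0]
    - [3, -1, 58, 0]
    - [3, -1, 60, 0]
    - [3, -1, 60, 0]
    - [3, -1, 60, 0]

```text
t: 34.88
tcp_pos: [573.6, 305.8, -27.9]
eef_rot: [0.001, 0.707, 0.707, 0.001]
wrist_force: [-0.0, -0.1, 0.4]
finger_gap: 44.1
```

Request:
move_arm:
  targets:
    - [0, 0, 0, 0]
    - [0, 0, 0, 0]
    - [0, 0, 0, 0]
    - [0, 0, 0, 0]
    - [0, 0, 0, 0]
    - [0, 0, 0, 0]
    - [0, 0, 0, 0]
    - [0, 0, 0, 0]
  grip: -1
  force: 30

```text
t: 35.55
tcp_pos: [572.7, 305.7, -29.4]
eef_rot: [0.0, 0.707, 0.707, 0.0]
wrist_force: [-0.2, 0.4, 1.6]
finger_gap: 9.1
```

```bash
python3 -c "
from h import *
c=np.array([555.3,-50.6])-110*np.array([np.cos(.255),np.sin(.255)]); print(c)
go(*c,100,.255)"
```

```text
[448.85703747 -78.34699495]
t 35.55 pos [572.7 305.7 -29.4] head 0.000 gap 9.1 F [-0.2  0.4  1.6] q6 0.31 tilt 0.0004
   move [-384.  -123.9  -99.3] turn -14.6
```

Request:
move_arm:
  targets:
    - [0, 0, -40, 0]
    - [0, 0, -80, 0]
    - [-384, -124, -99, -14.6]
    - [-384, -124, -99, -14.6]
    - [-384, -124, -99, -14.6]
    - [-384, -124, -99, -14.6]
    - [-384, -124, -99, -14.6]
    - [-384, -124, -99, -14.6]

```text
t: 36.22
tcp_pos: [494.8, 67.0, 62.2]
eef_rot: [-0.0, 0.611, 0.791, -0.0]
wrist_force: [1.3, -0.5, -1.0]
finger_gap: 9.2
```

```bash
python3 -c "
from h import *
go(448.9,-78.3,60,.255)"
```

```text
t 36.22 pos [494.8  67.   62.2] head 0.255 gap 9.2 F [ 1.3 -0.5 -1. ] q6 -0.36 tilt 0.0003
   move [-129.   -81.1   32.4] turn 0.0
```

```bash
python3 -c "
from h import *
c=np.array([555.3,-50.6])-115*np.array([np.cos(.255),np.sin(.255)]); print(c)
go(*c,50,.255)"
```

```text
[444.018721   -79.60822199]
t 36.22 pos [494.8  67.   62.2] head 0.255 gap 9.2 F [ 1.3 -0.5 -1. ] q6 -0.36 tilt 0.0003
   move [-129.   -86.1   42.4] turn 0.0
```

Request:
move_arm:
  targets:
    - [-129, -86, 20, 0]
    - [-129, -86, 20, 0]
    - [-129, -86, 20, 0]
    - [-129, -86, 20, 0]
    - [-129, -86, 20, 0]
    - [-129, -86, 20, 0]
    - [-129, -86, 20, 0]

```text
t: 36.8
tcp_pos: [445.3, -77.7, 42.2]
eef_rot: [-0.0, 0.612, 0.791, 0.0]
wrist_force: [-0.3, -0.1, -0.4]
finger_gap: 9.3
```

```bash
python3 -c "
from h import *
go(444,-79.6,1.8,.255)"
```

```text
t 36.80 pos [445.3 -77.7  42.2] head 0.255 gap 9.3 F [-0.3 -0.1 -0.4] q6 -0.69 tilt 0.0003
   move [-1.5 -1.8 70.6] turn -0.0
```

Request:
move_arm:
  targets:
    - [-1.5, -1.8, 30, 0]
    - [-1.5, -1.8, 50, 0]
    - [-1.5, -1.8, 60, 0]
    - [-1.5, -1.8, 64, 0]
    - [-1.5, -1.8, 67, 0]
    - [-1.5, -1.8, 68.5, 0]
    - [-1.5, -1.8, 69, 0]
    - [-1.5, -1.8, 69, 0]

```text
t: 37.47
tcp_pos: [444.3, -79.9, -26.3]
eef_rot: [0.001, 0.611, 0.791, 0.0]
wrist_force: [-1.3, 0.2, -1.1]
finger_gap: 9.2
```

```bash
python3 -c "
from h import *
go(444,-79.6,1.2,.255)"
```

```text
t 37.47 pos [444.3 -79.9 -26.3] head 0.255 gap 9.2 F [-1.3  0.2 -1.1] q6 -0.70 tilt 0.0011
   move [ 0.3 -0.2  2.7] turn 0.0
```

Request:
move_arm:
  targets:
    - [0, 0, 1, 0]
    - [0, 0, 2, 0]
    - [0, 0, 2.5, 0]
    - [0, 0, 2.5, 0]

```text
t: 37.8
tcp_pos: [443.9, -80.0, -29.3]
eef_rot: [0.0, 0.612, 0.791, 0.0]
wrist_force: [-0.3, 0.3, -1.2]
finger_gap: 9.4
```

Request:
move_arm:
  targets:
    - [0, 0, 0, 0]
    - [0, 0, 0, 0]
    - [0, 0, 0, 0]
    - [0, 0, 0, 0]
  grip: -0.5

```text
t: 38.13
tcp_pos: [443.9, -80.0, -29.3]
eef_rot: [0.0, 0.612, 0.791, 0.0]
wrist_force: [-0.1, -0.1, -0.2]
finger_gap: 22.1
```

Request:
move_arm:
  targets:
    - [0, 0, -10, 0]
    - [0, 0, -30, 0]
    - [0, 0, -70, 0]
    - [0, 0, -100, 0]
    - [0, 0, -140, 0]
    - [0, 0, -150, 0]
    - [0, 0, -150, 0]

```text
t: 38.72
tcp_pos: [445.1, -80.5, 123.4]
eef_rot: [0.003, 0.611, 0.791, 0.001]
wrist_force: [0.3, -0.1, 0.0]
finger_gap: 21.9
```

```bash
python3 -c "
from h import *
go(350,260,150,.255)"
```

```text
t 38.72 pos [445.1 -80.5 123.4] head 0.255 gap 21.9 F [ 0.3 -0.1  0. ] q6 -0.70 tilt 0.0063
   move [353.5  -6.2   2.1] turn -0.0
```

Request:
move_arm:
  targets:
    - [330, -6, 0, 0]
    - [330, -6, 0, 0]
    - [330, -6, 0, 0]
    - [330, -6, 0, 0]
    - [330, -6, 0, 0]
    - [330, -6, 0, 0]
    - [330, -6, 0, 0]
    - [330, -6, 0, 0]

```text
t: 39.38
tcp_pos: [353.1, 239.6, 119.3]
eef_rot: [-0.001, 0.611, 0.791, -0.001]
wrist_force: [0.5, 0.3, -0.8]
finger_gap: 22.1
```

```bash
python3 -c "
from h import *
P=dict(flat_bar=((555.3,-50.4,.255),35),wood_block=((570,-102,1.8),3),tube_offcut=((541,1.7,1.8),5),work_block=((555,-50.5,.255),43),centre_punch=((444,-80,.255),0))
out=[]
for c in('top','scene'):
  im=read_camera(c); out.append(cv2.resize(im[130:255,220:310 if c=='top' else 330,::-1],None,fx=4,fy=4))
  for n,(p,z) in P.items():
    for d in spotter.regions_of(c,n)[:1]:
      f=fit(c,n,d['pixels'],p,z)
      print(c,n,round(d['conf'],2),d['bbox'],np.round(f[0],3),round(f[1],2))
cv2.imwrite('pics/final.png',np.hstack(out))
print(sensors.sense()['t'])
"
```

```text
top flat_bar 0.68 [243.4, 176.1, 57.0, 17.7] [ 5.55819e+02 -5.01260e+01  2.50000e-01] 1.63
top wood_block 0.75 [240.0, 167.0, 19.8, 50.0] [588.968 -69.878   1.264] 2.56
top tube_offcut 0.79 [209.8, 236.0, 17.4, 48.1] [ 1.321143e+03 -4.059090e+02  1.157000e+00] 1.0
top work_block 0.9 [258.5, 175.9, 26.3, 16.9] [ 5.54819e+02 -5.20270e+01  2.66000e-01] 0.12
top centre_punch 0.73 [247.1, 130.0, 32.9, 10.1] [ 4.42408e+02 -7.07630e+01  2.76000e-01] 1.72
scene flat_bar 0.82 [251.0, 174.6, 47.1, 37.2] [ 5.54774e+02 -5.12220e+01  2.46000e-01] 1.18
scene wood_block 0.72 [183.9, 126.5, 29.1, 28.8] [1477.579 1148.273    2.776] 1.0
scene tube_offcut 0.6 [158.4, 179.7, 50.5, 23.8] [-203.588 1554.822    4.312] 1.0
scene work_block 0.87 [260.4, 174.6, 28.1, 27.8] [ 5.54223e+02 -5.14330e+01  2.46000e-01] 0.09
scene centre_punch 0.51 [230.1, 215.6, 22.8, 16.5] [ 4.43179e+02 -7.84650e+01  2.23000e-01] 1.26
39.9833
```

View pics/final.png

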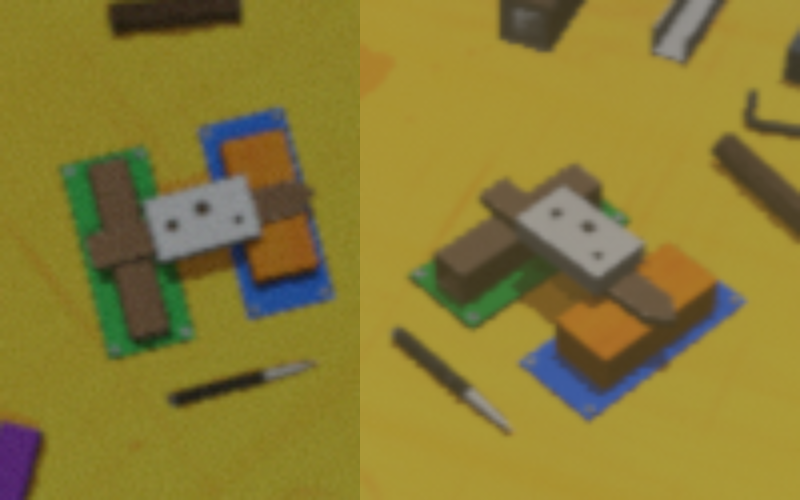

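```bash
python3 -c "
from h import *
e=np.vstack([ray('top',[[262.2,229.8],[298.4,221]],5),ray('scene',[[220+35/4,130+331/4],[220+150/4,130+432/4]],5)]);print(e)
for a,b in((e[0],e[1]),(e[2],e[3])):
  m=(a+b)/2-[555.2,-50.6]; u=np.array([np.cos(.255),np.sin(.255)]); print(np.hypot(*(a-b)),'perp',m@u,'along',m@[-u[1],u[0]],'yaw',np.arctan2(-(a-b)[0],(a-b)[1]))
"
```

```text
[[ 430.68263327  -27.28657638]
 [ 454.78812835 -133.39544052]
 [ 429.64031665  -27.80277839]
 [ 454.87273098 -137.85202276]]
108.81252658584025 perp -116.329916886125 along -0.4105984322963394 yaw 0.22338558849263523
112.90487553116124 perp -117.42047021930013 along -2.6957993471090056 yaw 0.22538724834181784
```

```bash
python3 -c "
from plant import *
print(ticket.close_job(), sensors.sense()['t'])"
```

```text
the job is handed in; nothing more can be done
the job is handed in; nothing more can be done
```

The set-up is finished and handed in at about 40 s, in the order you asked. The chisel, hexagonal bar, bolt and purple look-alike were not touched.

**Tool height fault:** the reported tool height read about 30 mm too low, so my first grasp closed above the beech block. I felt for the bench with the fingertips, found the offset and corrected every later move for it.

**Last checks:**

| Thing | Result |
|---|---|
| Beech block and tube | Centred on their pads to about 1–2 mm (measured once placed; the last picture agrees) |
| Flat bar | At about (555, −50.5), over the middle of both supports, within about 1 mm in both cameras |
| Drilled steel block | Lengthwise along the bar and midway between the supports, within about 2 mm |
| Centre punch | Flat on the robot's side of the bar, centred within about 0.5–2.7 mm |

- **Punch distance:** it lies about 115–117 mm from the bar's centre line instead of 110. I aimed for 115 so that the gripper's body stayed clear of the steel block.
- **Punch angle:** it is about 0.03 rad off parallel to the bar.
- **Failed fits:** the final automatic fits failed or disagreed for the bar, beech block, tube and punch. The beech block and tube fits found other things. For these I relied on the earlier fits and the last picture, and I measured the punch from its two ends in that picture.

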